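# Snap a terminal block's locking clip home in the bench squeezer

### The job

Stand the dark grey terminal block upright in the nest of the bench squeezer, its orange clip facing one of the two jaws, and let go of it. Then squeeze the two red handles together until the clip's resistance peaks and gives as it snaps home; stop there so the housing is not crushed, and let the handles spring fully open, leaving the block standing in the nest. Press the clip with the squeezer only, never with your fingers, and leave the other things on the bench where they are.

Things in the scene. Friction and masses are not known exactly. Their poses are not given: they have to be found in the camera images.
- block_center (a point): Centre of the loose dark grey terminal block, 66 mm tall (z up), 33 mm above its underside; it stands upright on the bench. Housing: 26 mm wide along its x (-13 to +13), y from -16.5 to +9.5 mm; the orange clip sticks out of the +y side to y = +16.5, 16 mm wide, 18 mm tall, its middle 8 mm below this point. Grip it by its plain x faces, near the top.
- clip (a joint): How far the orange clip is pressed in (m): 0 = out, 7 mm proud; 0.006 = home, 1 mm proud. Its resistance peaks at about 19 N 1 to 2 mm in, then falls away; past 4.2 mm it snaps home by itself and stays, so the jaw goes slack for the last 1.8 mm (some 3.5 mm at the grips). A jaw force over 26 N crushes the housing.
- nest (a point): Middle of the squeezer's nest floor, 10 mm above the bench; the block stands here, its middle over this point. x runs from the handle ends towards the hinge pins, z up. Two ribs across x, 8 mm tall and 30 mm apart, leave the block 2 mm each side in x; along y it may shift freely. Stand the block with its y axis along this y, either way round.
- squeezer: Fixed steel bench squeezer, origin on the bench under the nest, same axes. The round jaw noses, 26 to 42 mm above the bench, stand open at y = +21.5 mm (left, steel) and between -26.5 and -19.5 mm (right, brass: it is screw-set differently each time), so the handle position at which the clip gives is not known beforehand.
- handle_left (a joint): Closing angle (rad) of the left (+y) lever about its upright hinge pin at x = +65, y = +34 mm of the nest: 0 = sprung fully open, grows as it is squeezed inwards, at most 0.19. A spring, 1.5 to 2 N at the red grip, opens it again. The two levers move independently.
- handle_right (a joint): The same for the right (-y) lever, hinge pin at x = +65, y = -34 mm of the nest; 0 = fully open, grows as it is squeezed inwards.
- handle_left_grip (a point): Middle of the left red grip, 34 mm above the bench, 130 mm from its pin: a bar 80 mm long, 12 mm thick, 20 mm tall. Open, the two grips measure 70 mm over their outsides. The jaw multiplies the grip force by 2: the clip's peak is felt as about 10 N on top of the spring; over about 14 N in all is too much. It gives when the grips measure some 32 to 48 mm over their outsides.
- handle_right_grip (a point): Middle of the right red grip, mirror image of the left one.
- screwdriver: Bystander: red-handled screwdriver lying on the bench, 190 mm long; leave it.
- outlet: Bystander: round white socket outlet, 68 mm across, 30 mm tall, origin under its centre; leave it.
- switch_box: Bystander: black push-button box 100 x 66 x 51 mm, origin under its centre; leave it.
There are look-alikes about, which are no part of the job. Of the things that look like the part that bears block_center, the larger one is meant.

How it is judged:
By the outcome, as a careful person would: the job done as asked, in the order asked, and still so for the second after the job is handed in, with the robot touching nothing.
It also fails if it takes over 58 s, if anything falls off the work surface, if the arm or the gripper's body presses on something with over 40 N, if the wrist force passes 120 N, or if a joint passes its speed limit or range.

### The arm

A 6-joint arm with a two-finger parallel gripper is mounted at the origin on the work surface. World frame = base frame: x ahead of the robot, y to its left, z up, the work surface at z = 0. Lengths are in m, angles in rad, forces in N, time in s.
With the tool pointing down it reaches from about 0.35 to 0.975 m from the base axis. Payload 4.9 kg.
Tool frame: the origin (TCP) lies midway between the tips of the shut fingers; the grasp point (between the pads) lies 19 mm behind it; z points along the fingers, y is the direction in which the jaws open and shut (so a half turn about z gives the same grasp; the last joint's range is limited). The gripper opens to 85 mm and grips with 20 to 120 N. Pads are 22 mm wide; open, the fingers measure 114 mm over their backs; the gripper's body (76 mm by 85 mm) begins 54 mm behind the grasp point. The pads swing forward as they close: fully open they stand 13 mm farther back than shut.
Start: joints at [1.139, 0.053, 1.613, -0, 1.476, -0.119], TCP at [0.192, 0.595, 0.231] pointing down, gripper open.
Joint ranges: [-3.01, 3.01], [-1.01, 2.22], [0.06, 2.58], [-1.02, 4.17], [0.09, 2.62], [-3.14, 3.14]. Speed limits (rad/s): [2.57, 2.57, 3.14, 3.14, 3.14, 3.14].

### API

Orientations are given as a rotation vector (axis times angle).
In Python, from station import ctrl gives the robot as it stands.
- The arm moves only by the tool apply_moves, never from a script. Its argument "rows" is a list of rows, each a list of 6 numbers: the shift along the tool's x, y, z in cm, then the turn, a rotation vector about the tool's x, y, z in units of 5 degrees (1.0 is 5 degrees). In form: [[x, y, z, rx, ry, rz], ...]. A call has 1 to 20 rows; each row is the pose to reach, as a shift and turn from the pose measured when the call began, along the tool's axes at that moment; what a row does not reach only later rows make up. A row lasts 1/10 s, in which the tool goes at most 50 mm and 8.59 degrees, less where a joint would pass 70% of its speed; a pose out of reach is approached as far as the arm can. A call with a gripper value outside its range is refused whole. "grip" is the closure, from 0 (fully open) to 1 (shut), set as the call begins (left out, the last holds). The fingers move at their own pace and stop on an object; "squeeze" is the grip in N (left out, the last holds). Time passes only in rows, so rows that repeat a pose let the fingers close. It gives the time, the measured TCP pose, the force and the opening at its end, in the units of the state.
- ctrl.get_obs(): the state, without advancing time (a new reading comes with each control period).
- ctrl.get_image(name): name is "scene" or "top"; returns a dict with "color" (420x560x3 uint8, blue, green, red), "mtx" (3x3 intrinsics, pixels), "rvec" (rotation vector, rad) and "tvec" (3), from world to camera coordinates, as OpenCV has them. Camera axes: x right, y down, z forward; pixel columns grow to the right and rows downward; lengths in m; the calibration is good to about 2 mm. A picture is of the moment at which its call begins. There is no depth.
- ctrl.finish_job(): hands the job in, once; it reports no verdict.
The state is a dict: "t": time; "q": joint angles; "dq": joint speeds; "effort": joint torques, N m; "tool_pos": TCP position; "tool_rot": TCP orientation; "contact_force": force on the tool from outside, world axes, zero at the start; "wrist_torque": the same for the moment, N m; "opening": finger opening in m.
Only numpy, scipy, OpenCV 4.12 (cv2) and the standard library are available. Lean on these libraries where they do the work, as an engineer would, in place of code of your own. Each camera call takes 0.05 s, during which the arm holds its last target.

## Working session

There is one attempt and no reset: what is moved stays moved. The work goes in short steps, Python scripts to look and compute and a tool call to move; the robot and the scene stay as the last step left them, time stands still between calls to the robot, and variables do not carry over. Pictures are saved under pics/ and viewed, and the job is handed in when it is done.

Besides the shell and the picture viewer there is one more tool, called after "Emit:" as name([rows], argument=value, ...), one row to a line, values as JSON. apply_moves: Moves the arm, as the interface text tells. Its arguments: {"type":"object","properties":{"rows":{"type":"array","items":{"type":"array","items":{"type":"number"}}},"grip":{"type":"number"},"squeeze":{"type":"number"}},"required":["rows"]}

```bash
mkdir -p pics; ls; cat > h.py <<'E'
import numpy as np, cv2
from station import ctrl
def snap(name,fn):
    im=ctrl.get_image(name); cv2.imwrite('pics/'+fn+'.png',im['color']); np.savez('pics/'+fn+'.npz',**im); return im
def load(fn): return dict(np.load('pics/'+fn+'.npz'))
def ray(im,u,v):
    R,_=cv2.Rodrigues(im['rvec']); t=np.array(im['tvec']).reshape(3)
    d=np.linalg.inv(im['mtx'])@np.array([u,v,1.]); return -R.T@t, R.T@d
def onz(im,u,v,z):
    c,d=ray(im,u,v); return c+d*(z-c[2])/d[2]
def proj(im,P):
    p,_=cv2.projectPoints(np.array(P,float).reshape(-1,1,3),im['rvec'],im['tvec'],im['mtx'],None); return p.reshape(-1,2)
E
python3 - <<'E'
from h import *
for n in('scene','top'):
    im=snap(n,n+'0'); c,_=ray(im,280,210); print(n,c.round(3),im['mtx'][0,0])
o=ctrl.get_obs()
for k in o: print(k,np.round(o[k],3))
E
```

```text
pics
scene [ 1.128 -0.244  0.63 ] 393.7835591084501
top [ 0.51  -0.004  1.27 ] 460.3580792847817
t 0.1
q [ 1.139  0.053  1.614  0.     1.476 -0.119]
dq [-0.     0.    -0.003 -0.    -0.002  0.   ]
effort [ 0.0000e+00 -3.9491e+01 -3.7136e+01 -0.0000e+00  4.0000e-03 -0.0000e+00]
tool_pos [0.192 0.594 0.23 ]
tool_rot [-4.890e-01 -3.103e+00  3.000e-03]
contact_force [-0.629 -0.426  0.366]
wrist_torque [-0.001  0.003 -0.019]
opening 0.085
```

View pics/scene0.png

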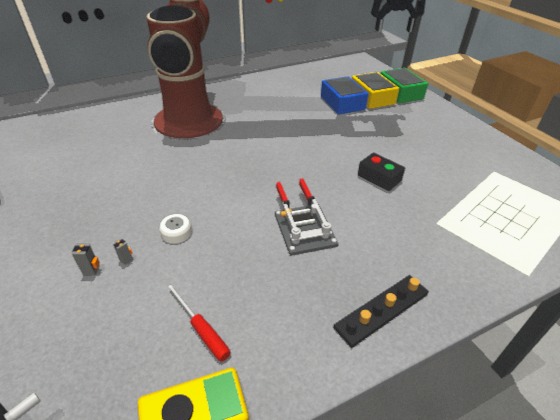

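View pics/top0.png

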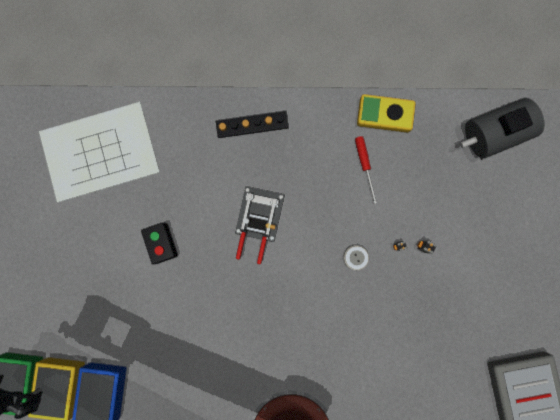

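Two blocks look alike: scene (86,260) / top (426,246), and scene (123,252) / top (400,245). The first looks larger, so I'll check it in enlarged crops along with the squeezer.

```bash
python3 - <<'E'
from h import *
s=cv2.imread('pics/scene0.png');t=cv2.imread('pics/top0.png')
def crop(i,x0,y0,w,h,f): return cv2.resize(i[y0:y0+h,x0:x0+w],None,fx=f,fy=f,interpolation=cv2.INTER_CUBIC)
a=np.vstack([np.hstack([crop(s,65,225,80,60,5),crop(t,385,215,80,60,5)]),np.hstack([crop(s,265,170,80,60*1,5)[:300],crop(t,225,180,80,60,5)])])
a=np.vstack([a[:300],a[300:]])
cv2.imwrite('pics/crop0.png',a)
b=np.hstack([crop(s,260,170,90,90,4),crop(t,220,180,90,90,4)])
cv2.imwrite('pics/crop1.png',b)
E
```

```text
(no output)
```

View pics/crop0.png

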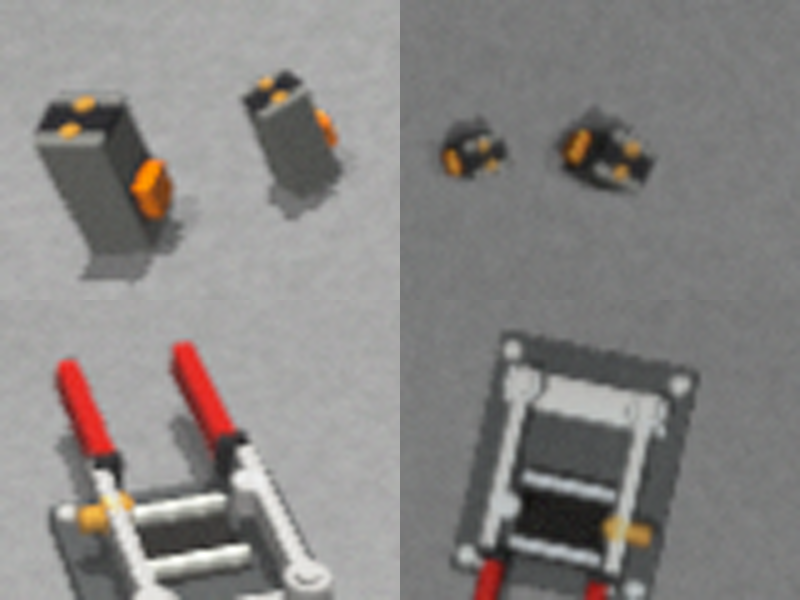

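View pics/crop1.png

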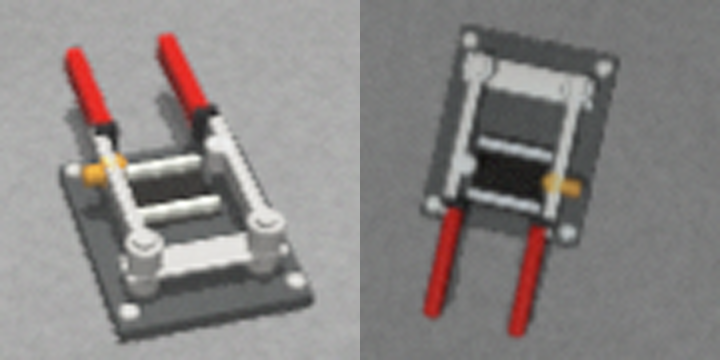

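```bash
python3 - <<'E'
from h import *
s=cv2.imread('pics/scene0.png');t=cv2.imread('pics/top0.png')
def crop(i,x0,y0,w,h,f):
    c=cv2.resize(i[y0:y0+h,x0:x0+w],None,fx=f,fy=f,interpolation=cv2.INTER_NEAREST)
    for k in range(0,w,5): cv2.putText(c,str(x0+k),(k*f,8),0,.3,(255,255,0),1); c[:, k*f]=c[:,k*f]//2+60
    for k in range(0,h,5): cv2.putText(c,str(y0+k),(0,k*f+8),0,.3,(255,255,0),1); c[k*f]=c[k*f]//2+60
    return c
cv2.imwrite('pics/c2.png',np.hstack([crop(s,70,238,35,45,11),crop(t,412,232,30,45,11)]))
cv2.imwrite('pics/c3.png',crop(t,230,183,60,85,7))
E
```

```text
(no output)
```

View pics/c2.png

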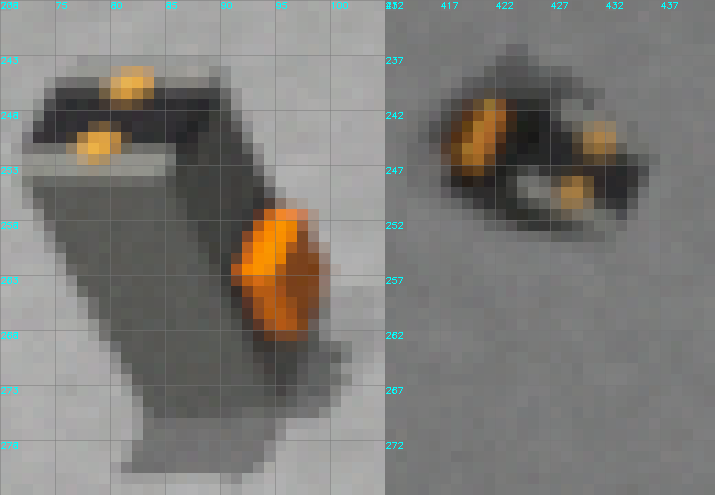

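View pics/c3.png

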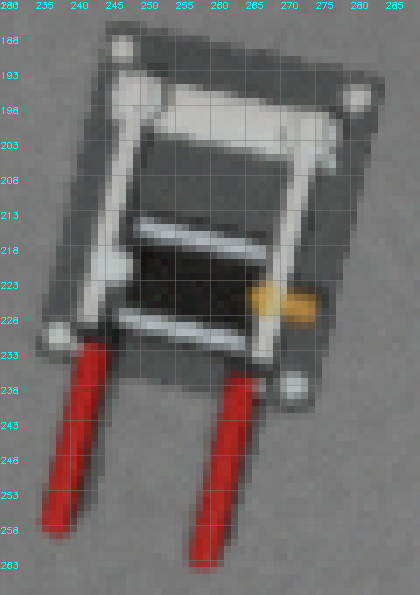

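```bash
python3 - <<'E'
from h import *
S=load('scene0');T=load('top0')
# pixel centres: crop pixel edge k -> coordinate k-0.5
h=-0.5
for n,u,v,z in [('Atop',72.7+.3,254.5,.066),('Btop',85.3,254.3,.066),('Ctop',90.5,245.7,.066),('Dtop',75.2,245.5,.066),('Abot',84,275.8,0),('Bbot',92.5,275.8,0),('Cbot',96.8,273,0)]:
    print(n,onz(S,u+h,v+h,z).round(4))
def cen(im,x0,x1,y0,y1):
    c=im['color'].astype(int); b,g,r=c[...,0],c[...,1],c[...,2]
    w=np.clip(r-b-30,0,None).astype(float); m=np.zeros_like(w); m[y0:y1,x0:x1]=1; w*=m
    v,u=np.mgrid[:w.shape[0],:w.shape[1]]; return (w*u).sum()/w.sum(),(w*v).sum()/w.sum()
for n,im,bx in [('S scr1',S,(79,85,241,248)),('S scr2',S,(75,83,248,254)),('T scrR',T,(428,435,240,247)),('T scrL',T,(425,431,246,252))]:
    p=cen(im,*bx); print(n,np.round(p,2),onz(im,*p,.067).round(4))
for n,im,bx in [('S clip',S,(89,101,255,271)),('T clip',T,(416,424,239,250))]:
    p=cen(im,*bx); print(n,np.round(p,2),onz(im,*p,.025).round(4),onz(im,*p,.034).round(4))
# red grips
c=T['color'].astype(int); m=((c[...,2]-c[...,1])>50).astype(np.uint8); m[:175]=0;m[275:]=0;m[:,:225]=0;m[:,280:]=0
n,l,st,ce=cv2.connectedComponentsWithStats(m)
for i in range(1,n):
    print('T red',st[i],ce[i].round(2),onz(T,*ce[i],.044).round(4))
    ys,xs=np.where(l==i);P=np.array([onz(T,x,y,.044)[:2] for x,y in zip(xs,ys)]);w,V=np.linalg.eigh(np.cov(P.T));print('ang',np.degrees(np.arctan2(*V[:,1][::-1])),'len',np.sqrt(12*w))
c=S['color'].astype(int); m=((c[...,2]-c[...,1])>50).astype(np.uint8); m[:175]=0;m[275:]=0;m[:,:265]=0;m[:,345:]=0
n,l,st,ce=cv2.connectedComponentsWithStats(m)
for i in range(1,n): print('S red',st[i],ce[i].round(2),onz(S,*ce[i],.036).round(4))
E
```

```text
Atop [ 0.5132 -0.3701  0.066 ]
Btop [ 0.5226 -0.3493  0.066 ]
Ctop [ 0.5037 -0.3377  0.066 ]
Dtop [ 0.4904 -0.3641  0.066 ]
Abot [ 0.511  -0.3708  0.    ]
Bbot [ 0.5184 -0.3555  0.    ]
Cbot [ 0.5146 -0.3468  0.    ]
S scr1 [ 81.42 245.31] [ 0.498  -0.3524  0.067 ]
S scr2 [ 78.44 250.66] [ 0.5102 -0.359   0.067 ]
T scrR [431.02 244.37] [ 0.5113 -0.3574  0.067 ]
T scrL [428.74 248.92] [ 0.4995 -0.3514  0.067 ]
S clip [ 94.5  261.63] [ 0.5087 -0.3422  0.025 ] [ 0.5179 -0.3407  0.034 ]
T clip [420.23 243.83] [ 0.5125 -0.3409  0.025 ] [ 0.5124 -0.3385  0.034 ]
T red [236 232  10  28 122] [240.22 245.05] [0.503  0.1408 0.044 ]
ang 168.07558063861438 len [0.01175    0.07309768]
T red [257 236   9  28 120] [261.29 249.99] [0.4907 0.0845 0.044 ]
ang 168.91681508612893 len [0.01156468 0.07276587]
S red [299 178  13  22 129] [304.78 188.12] [0.4968 0.1416 0.036 ]
S red [276 182  12  19 117] [281.26 191.44] [0.4837 0.0851 0.036 ]
S red [281 211   5   4  16] [283.19 212.5 ] [0.5519 0.0561 0.036 ]
S red [290 210   1   2   2] [290.  210.5] [0.5525 0.0729 0.036 ]
```

```bash
python3 - <<'E'
from h import *
T=load('top0');S=load('scene0')
g=cv2.cvtColor(T['color'],cv2.COLOR_BGR2GRAY).astype(float)
v,u=np.mgrid[:420,:560]
def wc(cu,cv,r=2.6,base=95):
    w=np.clip(g-base,0,None)*(np.hypot(u-cu,v-cv)<=r); return (w*u).sum()/w.sum(),(w*v).sum()/w.sum()
B={}
for n,cu,cv in [('FL',247,189.5),('FR',280.5,196.5),('BR',271.5,237.5),('BL',238,230.5)]:
    p=wc(cu,cv);p=wc(*p); B[n]=onz(T,*p,.012); print(n,np.round(p,2),B[n].round(4))
def ang(a,b): d=b-a; return np.degrees(np.arctan2(d[1],d[0]))
print('headings',ang(B['BL'],B['FL']),ang(B['BR'],B['FR']),ang(B['FR'],B['FL'])-90,ang(B['BR'],B['BL'])-90)
print('bolt mid',sum(B.values())/4,[np.linalg.norm(B[a]-B[b]).round(4) for a,b in('BL FL'.split(),'BR FR'.split(),'FL FR'.split(),'BL BR'.split())])
# ribs: fit lines
print(g[212:235,246:270].astype(int))
E
```

```text
FL [246.98 189.56] [0.6554 0.1291 0.012 ]
FR [280.51 196.59] [0.637  0.0365 0.012 ]
BR [271.48 237.67] [0.524  0.0595 0.012 ]
BL [237.99 230.58] [0.5422 0.1515 0.012 ]
headings -11.20593689876513 -11.54666200870586 -11.239943111299056 -11.187922878083526
bolt mid [0.58964629 0.09415646 0.012     ] [np.float64(0.1153), np.float64(0.1152), np.float64(0.0944), np.float64(0.0937)]
[[178 143  69  57  71  70  74  74  79  77  78  80  81  80  82  78  80  77
   80  82  78  80  77  81]
 [174 105  62  58  78  63  57  56  62  70  77  77  79  77  78  79  76  79
   78  81  84  78  82  90]
 [174  85  52  83 133 121  90  75  69  61  64  56  51  60  73  78  76  77
   73  81  83  82  85 102]
 [169  77  62 107 169 174 166 162 157 132 113  78  69  71  64  59  55  59
   72  79  78  81  80 107]
 [148  72  58  85 119 140 162 179 184 171 172 162 163 157 130 105  75  70
   70  64  56  58  74 110]
 [129  72  51  52  54  74  96 114 119 127 152 164 181 179 172 168 165 160
  155 118  88  70  76 118]
 [148 109  61  38  30  34  44  47  47  60  86  96 117 120 135 157 173 183
  183 171 162 149 101 142]
 [180 160 111
[... 903 characters left out ...]
56 172 173 162 160 154 129  99  69  65  62  46  31  33  33  25  27
   32  52 103 171 180 170]
 [ 57  99 125 151 166 183 180 171 167 165 162 155 119  81  65  62  54  46
   33  45 104 181 185 172]
 [ 29  42  63  89 100 116 123 132 163 180 183 182 171 162 162 156 132 106
   68  52 110 179 181 147]
 [ 27  50  64  65  63  57  58  73  99 116 116 128 148 164 184 184 170 168
  146  81 132 183 174 107]
 [ 37  52  76  70  73  68  67  69  65  67  57  65  85  99 116 123 131 151
  140  91 148 184 171  84]
 [ 44  60  76  81  78  78  79  77  74  76  72  70  72  66  55  57  68  86
   86  90 166 181 168  85]
 [ 52  72  82  81  82  76  80  79  80  78  82  76  80  77  71  68  50  43
   47  63 108 123 126  76]]
```

```bash
python3 - <<'E'
from h import *
T=load('top0');S=load('scene0')
g=cv2.cvtColor(T['color'],cv2.COLOR_BGR2GRAY).astype(float)
H=np.radians(-11.3); ex=np.array([np.cos(H),np.sin(H)]);ey=np.array([-np.sin(H),np.cos(H)])
def rib(cols,r0,slope,c0):
    P=[]
    for c in cols:
        rc=r0+slope*(c-c0); rr=np.arange(int(rc-3),int(rc+5)); w=np.clip(g[rr,c]-80,0,None); P.append(onz(T,c,(w*rr).sum()/w.sum(),.018)[:2])
    P=np.array(P); vx,vy,x0,y0=cv2.fitLine(P.astype(np.float32),cv2.DIST_L2,0,0.01,0.01).ravel()
    print('rib ang',np.degrees(np.arctan2(vy,vx))%180-90,'x along',np.mean(P@ex),(P@ex).round(4)); return np.mean(P@ex)
a=rib(range(252,266),215.6,.26,252); b=rib(range(249,263),228.7,.26,249)
print('rib spacing',a-b,'nest x',(a+b)/2)
for n,p in dict(bolt=(.58965,.09416),gl=(.503,.1408),gr=(.4907,.0845),gmS=((.4968+.4837)/2,(.1416+.0851)/2)).items():
    p=np.array(p); print(n,'x',p@ex,'y',p@ey)
# orange brass & steel nose, lever edges at z~.034..0.042
for n,u,v,z in [('steel tip',249.3,220.5,.042),('brass tip',265.3,225,.042),('pinL',249,197,.05),('pinR',275,203,.05)]:
    p=onz(T,u,v,z)[:2]; print(n,p@ex,p@ey)
E
```

```text
rib ang -10.962685 x along 0.5502595578446804 [0.55   0.5499 0.5504 0.5506 0.5504 0.5499 0.5501 0.5505 0.5506 0.5502
 0.5499 0.5502 0.5506 0.5505]
rib ang -11.3715515 x along 0.5142215603268767 [0.5144 0.5139 0.5141 0.5145 0.5147 0.514  0.5138 0.5142 0.5147 0.5143
 0.5136 0.5139 0.5143 0.5145]
rib spacing 0.03603799751780368 nest x 0.5322405590857786
bolt x 0.5597691444701348 y 0.20787432020134966
gl x 0.4656599561395999 y 0.23663145447734954
gr x 0.4646301637603303 y 0.17901271162699225
gmS x 0.45853584090258764 y 0.2072152687611529
steel tip 0.5345843746802192 0.22721715840319276
brass tip 0.5317303084709775 0.18278187861457898
pinL 0.5954560126327328 0.24061826937723144
pinR 0.5941304744290231 0.1693645953379086
```

```bash
python3 - <<'E'
from h import *
S=load('scene0')
g=cv2.cvtColor(S['color'],cv2.COLOR_BGR2GRAY).astype(int)
print('cols 290..318'); 
for r in range(206,228): print(r,g[r,290:319])
E
```

```text
cols 290..318
206 [168 170 167 166 168 165 167 168 168 167 161 143 139 130 110 103  83  72
  65  64  68 150 220 228 227 228 236 234 207]
207 [172 176 171 169 162 143 142 141 132 127 120 113 111 108 107  95  73  69
  66  64  69 105 171 208 217 220 228 233 220]
208 [157 142 134 128 122 112 111 114 108 106 109 104 105 105 108  99 102 130
 135  98  70  94 134 152 155 156 190 228 223]
209 [163 130 111 107 106 106 106 108 104 100 113 150 166 185 219 233 234 237
 239 220 128 101 125 130 132 122 144 199 224]
210 [179 156 104 104 112 148 167 184 219 232 233 238 240 243 244 239 219 198
 191 166 113 105 128 129 130 123 110 174 226]
211 [171 179 220 232 232 237 241 242 245 243 224 202 192 189 189 178 162 152
 150 134  96 103 125 131 130 121 106 137 200]
212 [195 193 246 243 223 202 191 193 193 185 168 155 149 149 157 157 124 106
  96  88  85 106 113 130 132 122 104 108 175]
213 [195 157 193 185 168 156 150 148 156 157 128 112 104  96  96  96  80  70
  65  64  74  95 100  96  91  89  96 103 141]
214 [202 160 149 139 123 110 105  95  96  99  80  73  69  61  62  63  65  63
  61  60  70  91  91  70 
[... 919 characters left out ...]
241 244 245 235 209 198 189 191 189 169
 157 151 149 157 156 125 104  95  96  71  74]
223 [120 183 229 224 224 226 218 199 192 190 190 178 158 151 150 147 139 123
 110 106  93  98  94  78  64  82  93  76  76]
224 [106 184 233 223 226 213 164 154 149 149 143 123 109 106  97  91  85  76
  67  65  72  72  73  89  98  98 104  90  74]
225 [ 96 140 202 224 223 204 135 107  96  88  87  77  72  69  69  73  77  91
  95  96  98  99  97 104 105 104 103  95  74]
226 [ 92 109 174 225 225 197 120  67  62  59  60  71  90  99 100 102 102 103
 105 107 108 104 107 103 106 105 107 103  92]
227 [ 87 102 137 198 225 223 206 162 114  98  98  99 102 106 106 108 107 107
 107 107 106 109 105 105 107 106 104 105 104]
```

```bash
python3 - <<'E'
from h import *
S=load('scene0')
g=cv2.cvtColor(S['color'],cv2.COLOR_BGR2GRAY).astype(float)
H=np.radians(-11.2); ex=np.array([np.cos(H),np.sin(H)]);ey=np.array([-np.sin(H),np.cos(H)])
out=[]
for nm,cols,r0 in(('back',range(294,308),211.5-0*1),('front',range(298,312),222)):
    P=[]
    for c in cols:
        rc=(211.6-.19*(c-294)) if nm=='back' else (222-.19*(c-298))
        rr=np.arange(int(round(rc))-2,int(round(rc))+3); w=np.clip(g[rr,c]-195,0,30)+1e-6
        P.append(onz(S,c,(w*rr).sum()/w.sum(),.018)[:2])
    P=np.array(P); print(nm,(P@ex).mean(),(P@ex).round(4)); out.append((P@ex).mean())
print(out[1]-out[0],sum(out)/2)
E
```

```text
back 0.5142049791350026 [0.5144 0.514  0.514  0.5146 0.5137 0.5141 0.5146 0.5142 0.5141 0.5147
 0.5138 0.5142 0.5146 0.514 ]
front 0.5500661571618992 [0.5503 0.5498 0.5499 0.5504 0.5504 0.5503 0.5493 0.5496 0.5501 0.5507
 0.5505 0.5502 0.5496 0.5498]
0.03586117802689659 0.532135568148451
```

```bash
cat >> h.py <<'E'
from scipy.spatial.transform import Rotation as Ro
def downrot(psi):  # tool y heading psi deg, z down
    p=np.radians(psi); y=np.array([np.cos(p),np.sin(p),0]); z=np.array([0,0,-1.]); x=np.cross(y,z); return Ro.from_matrix(np.c_[x,y,z])
def row(pos,psi):
    o=ctrl.get_obs(); R=Ro.from_rotvec(o['tool_rot']); d=R.inv().apply(np.array(pos)-o['tool_pos'])*100
    t=(R.inv()*downrot(psi)).as_rotvec(); return np.r_[d,np.degrees(t)/5].round(2).tolist()
def st():
    o=ctrl.get_obs(); R=Ro.from_rotvec(o['tool_rot']).as_matrix()
    print('t',round(float(o['t']),2),'pos',np.round(o['tool_pos'],4),'ypsi',round(float(np.degrees(np.arctan2(R[1,1],R[0,1]))),2),'tilt',R[2,:2].round(4),'F',np.round(o['contact_force'],2),'Tq',np.round(o['wrist_torque'],2),'open',round(float(o['opening']),4),'q6',round(float(o['q'][5]),2))
H=-11.2; ex=np.array([np.cos(np.radians(H)),np.sin(np.radians(H)),0]);ey=np.array([-ex[1],ex[0],0])
nest=.5322*ex+.2077*ey
E
python3 - <<'E'
from h import *
st(); print(nest)
print(row([.5,.25,.23],20)); print(row([.55,-.1,.2],-20)); print(row([.5076,-.352,.15],-26.5))
E
```

```text
t 0.1 pos [0.1921 0.5942 0.2302] ypsi 72.08 tilt [ 0.0002 -0.0018] F [-0.63 -0.43  0.37] Tq [-0.    0.   -0.02] open 0.0852 q6 -0.12
[0.56240681 0.10037286 0.        ]
[-39.89, -23.27, 0.05, -0.02, 0.01, 10.42]
[-55.41, -55.03, 3.11, -0.02, 0.01, 18.42]
[-59.14, -80.3, 8.15, -0.02, 0.02, 19.72]
```

Emit:
apply_moves([
  [-39.9,-23.3,0,0,0,10.4],
  [-39.9,-23.3,0,0,0,10.4],
  [-39.9,-23.3,0,0,0,10.4],
  [-39.9,-23.3,0,0,0,10.4],
  [-39.9,-23.3,0,0,0,10.4],
  [-39.9,-23.3,0,0,0,10.4],
  [-39.9,-23.3,0,0,0,10.4],
  [-39.9,-23.3,0,0,0,10.4],
  [-55.4,-55,3,0,0,18.4],
  [-55.4,-55,3,0,0,18.4],
  [-55.4,-55,3,0,0,18.4],
  [-55.4,-55,3,0,0,18.4],
  [-55.4,-55,3,0,0,18.4],
  [-55.4,-55,3,0,0,18.4],
  [-55.4,-55,3,0,0,18.4],
  [-59.1,-80.3,7,0,0,19.7],
  [-59.1,-80.3,7,0,0,19.7],
  [-59.1,-80.3,7,0,0,19.7],
  [-59.1,-80.3,7,0,0,19.7],
  [-59.1,-80.3,7,0,0,19.7],
])

```text
t: 2.1
tool_pos: [0.5124, -0.2922, 0.1695]
tool_rot: [2.67, 1.654, -0.003]
contact_force: [1.0, -1.0, 0.2]
opening: 0.0852
```

```bash
python3 - <<'E'
from h import *
st(); print(row([.5076,-.352,.15],-26.5))
E
```

```text
t 2.1 pos [ 0.5124 -0.2922  0.1695] ypsi -26.44 tilt [-0.0016 -0.0005] F [ 1.05 -0.98  0.22] Tq [ 0.04 -0.04  0.01] open 0.0852 q6 -0.18
[-5.56, 2.24, 1.96, -0.01, 0.02, 0.01]
```

```bash
python3 - <<'E'
from h import *
print(row([.506,-.3552,.12],-26.5));print(row([.506,-.3552,.033],-26.5))
E
```

```text
[-5.92, 2.24, 4.96, -0.01, 0.02, 0.01]
[-5.9, 2.24, 13.66, -0.01, 0.02, 0.01]
```

Emit:
apply_moves([
  [-5.9,2.2,5,0,0,0],
  [-5.9,2.2,5,0,0,0],
  [-5.9,2.2,5,0,0,0],
  [-5.9,2.2,9,0,0,0],
  [-5.9,2.2,13.6,0,0,0],
  [-5.9,2.2,13.6,0,0,0],
  [-5.9,2.2,13.6,0,0,0],
])

```text
t: 2.8
tool_pos: [0.5055, -0.3539, 0.0335]
tool_rot: [-2.669, -1.655, 0.003]
contact_force: [1.1, -0.3, 0.5]
opening: 0.0854
```

```bash
python3 - <<'E'
from h import *
st(); im=snap('scene','s1'); im2=snap('top','t1')
c=im['color'][190:300,40:160]; d=im2['color'][200:300,370:470]
cv2.imwrite('pics/s1c.png',np.hstack([cv2.resize(c,(400,367)),cv2.resize(d,(367,367))]))
E
```

```text
t 2.8 pos [ 0.5055 -0.3539  0.0335] ypsi -26.39 tilt [-0.0009 -0.0023] F [ 1.11 -0.33  0.53] Tq [-0.03 -0.05 -0.01] open 0.0854 q6 -0.27
```

View pics/s1c.png

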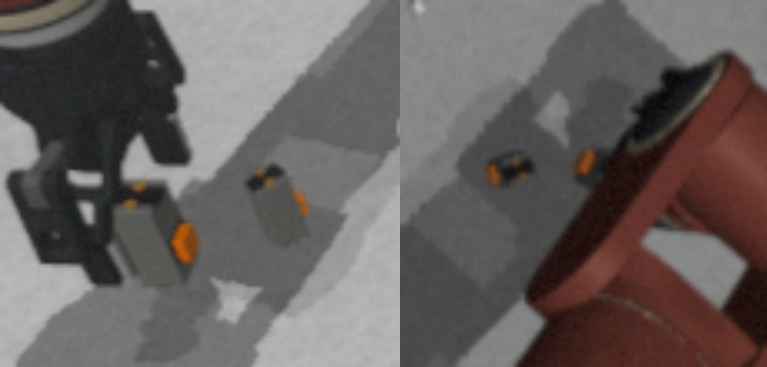

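```bash
python3 - <<'E'
from h import *
im=load('s1'); b=np.array([.5055,-.3539,0]);y=np.array([np.cos(np.radians(-26.4)),np.sin(np.radians(-26.4)),0])
for n,P in [('f+',b+.0425*y+[0,0,.047]),('f-',b-.0425*y+[0,0,.047]),('ctr',b+[0,0,.066])]:
    p=proj(im,P)[0]; print(n,p,((p-[40,190])*400/120))
E
```

```text
f+ [ 76.13278789 272.25719118] [120.44262629 274.19063727]
f- [ 92.08959499 239.30275578] [173.6319833  164.34251925]
ctr [ 81.18501206 248.52095385] [137.28337353 195.06984616]
```

Projected fingertips and the block top agree with the picture: the fingers straddle the block's x faces. I'll close on it now.

Emit:
apply_moves([
  [0,0,0,0,0,0],
  [0,0,0,0,0,0],
  [0,0,0,0,0,0],
  [0,0,0,0,0,0],
  [0,0,0,0,0,0],
  [0,0,0,0,0,0],
  [0,0,0,0,0,0],
  [0,0,0,0,0,0],
  [0,0,0,0,0,0],
  [0,0,0,0,0,0],
], grip=1, squeeze=40)

```text
t: 3.9
tool_pos: [0.5077, -0.3561, 0.0375]
tool_rot: [2.665, 1.653, -0.0]
contact_force: [-2.2, 1.8, 5.3]
opening: 0.0255
```

```bash
python3 - <<'E'
from h import *
st(); snap('scene','s2')
E
```

```text
t 3.9 pos [ 0.5077 -0.3561  0.0375] ypsi -26.4 tilt [-0.0029  0.0044] F [-2.25  1.81  5.25] Tq [ 0.2   0.23 -0.08] open 0.0255 q6 -0.27
```

Emit:
apply_moves([
  [0,0,-3,0,0,0],
  [0,0,-7,0,0,0],
  [0,0,-10,0,0,0],
  [0,0,-10,0,0,0],
  [0,0,-10,0,0,0],
])

```text
t: 4.45
tool_pos: [0.5073, -0.3556, 0.1371]
tool_rot: [2.665, 1.653, -0.0]
contact_force: [-0.8, 0.0, -1.9]
opening: 0.0252
```

```bash
python3 - <<'E'
from h import *
st(); im=snap('scene','s3'); im2=snap('top','t3')
c=im['color'][150:310,20:200]
cv2.imwrite('pics/s3c.png',cv2.resize(c,(720,640)[0:2],interpolation=cv2.INTER_CUBIC)[:600])
E
```

```text
t 4.45 pos [ 0.5073 -0.3556  0.1371] ypsi -26.4 tilt [-0.003   0.0046] F [-0.82  0.02 -1.87] Tq [0.04 0.05 0.02] open 0.0252 q6 -0.27
```

View pics/s3c.png

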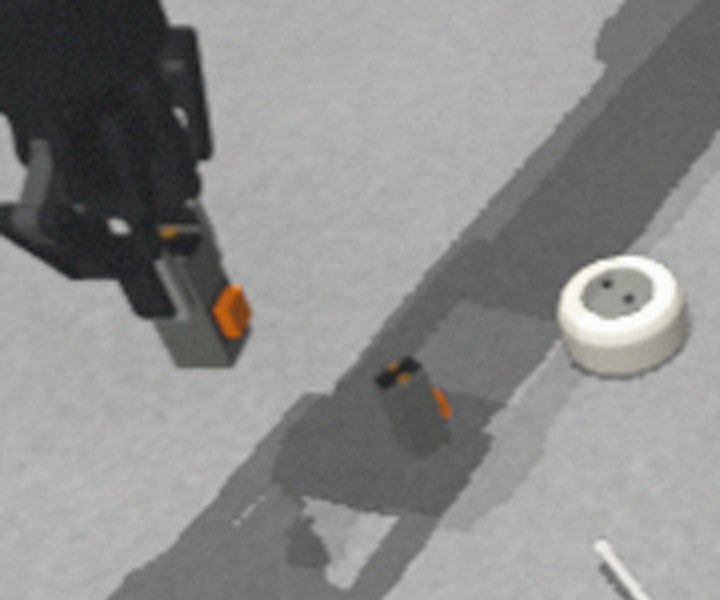

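```bash
python3 - <<'E'
from h import *
for f,z,tc in(('s2',.025,(.5077,-.3561)),('s3',.1246,(.5073,-.3556)),('scene0',.025,(.5077,-.3561))):
    im=load(f);c=im['color'].astype(int);w=np.clip(c[...,2]-c[...,0]-60,0,None).astype(np.uint8);m=(w>0).astype(np.uint8)
    n,l,s,ce=cv2.connectedComponentsWithStats(m)
    for i in range(1,n):
        if s[i][4]>25 and s[i][0]<115 and s[i][1]<290: 
            p=onz(im,*ce[i],z); d=p[:2]-np.array(tc); a=np.radians(-26.4); 
            print(f,s[i],ce[i].round(2),p.round(4),'blk frame',[d@[np.cos(a),np.sin(a)],d@[-np.sin(a),np.cos(a)]])
print(row(nest+[0,0,.16]-.0035*ey,H))
E
```

```text
s2 [   0    0   98  147 4504] [49.11 62.64] [-0.5987 -0.3634  0.025 ] blk frame [np.float64(-0.9877413410984057), np.float64(-0.4984652521348181)]
s2 [  0  45  30  36 283] [11.08 59.64] [-0.6898 -0.4925  0.025 ] blk frame [np.float64(-1.0119377964461007), np.float64(-0.6545810542457374)]
s2 [ 91 258   8  12  72] [ 94.5 263.5] [ 0.5138 -0.3428  0.025 ] blk frame [np.float64(-0.0004558533449361336), np.float64(0.014597516777713145)]
s3 [  0   0  54  49 529] [23.22 21.12] [-0.7956 -0.4099  0.1246] blk frame [np.float64(-1.1428143893571776), np.float64(-0.6279704507477614)]
s3 [ 73 221  10  13  88] [ 77.38 227.23] [ 0.5124 -0.3428  0.1246] blk frame [np.float64(-0.0011408529585973527), np.float64(0.013752145517651013)]
scene0 [ 91 257   8  12  68] [ 94.91 262.22] [ 0.5107 -0.3416  0.025 ] blk frame [np.float64(-0.00375687580209744), np.float64(0.01427362722725459)]
[42.91, -15.1, -2.61, 0.0, 0.02, -3.04]
```

Emit:
apply_moves([
  [4,-1.5,-2.6,0,0,0],
  [9,-3,-2.6,0,0,-1],
  [42.9,-15.1,-2.6,0,0,-3],
  [42.9,-15.1,-2.6,0,0,-3],
  [42.9,-15.1,-2.6,0,0,-3],
  [42.9,-15.1,-2.6,0,0,-3],
  [42.9,-15.1,-2.6,0,0,-3],
  [42.9,-15.1,-2.6,0,0,-3],
  [42.9,-15.1,-2.6,0,0,-3],
  [42.9,-15.1,-2.6,0,0,-3],
  [42.9,-15.1,-2.6,0,0,-3],
  [42.9,-15.1,-2.6,0,0,-3],
])

```text
t: 5.75
tool_pos: [0.5609, 0.096, 0.1583]
tool_rot: [-2.431, -1.99, 0.007]
contact_force: [-1.3, -0.2, -1.3]
opening: 0.0255
```

```bash
python3 - <<'E'
from h import *
st(); 
for z in(.11,.075,.06,.05): print(row(nest+[0,0,z]-.0035*ey,H))
im=snap('scene','s4'); im2=snap('top','t4')
a=cv2.resize(im['color'][110:260,240:390],(600,600),interpolation=cv2.INTER_CUBIC)
cv2.imwrite('pics/s4c.png',a)
E
```

```text
t 5.75 pos [0.5609 0.096  0.1583] ypsi -11.41 tilt [-0.0032 -0.0027] F [-1.34 -0.2  -1.26] Tq [-0.01 -0.01 -0.01] open 0.0255 q6 0.24
[0.13, 0.07, 4.83, -0.03, 0.04, -0.04]
[0.14, 0.08, 8.33, -0.03, 0.04, -0.04]
[0.14, 0.08, 9.83, -0.03, 0.04, -0.04]
[0.15, 0.09, 10.83, -0.03, 0.04, -0.04]
```

View pics/s4c.png

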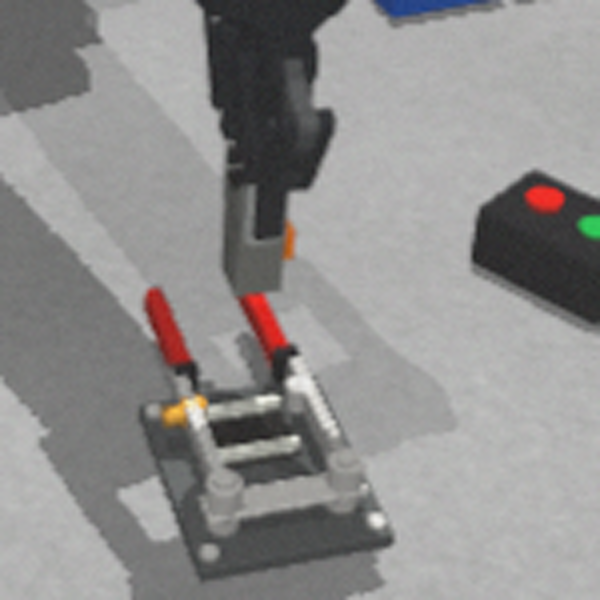

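Emit:
apply_moves([
  [0.1,0.1,3,0,0,0],
  [0.1,0.1,6,0,0,0],
  [0.1,0.1,8,0,0,0],
  [0.1,0.1,9,0,0,0],
  [0.1,0.1,9,0,0,0],
  [0.1,0.1,9,0,0,0],
])

```text
t: 6.45
tool_pos: [0.5632, 0.0951, 0.0701]
tool_rot: [2.433, 1.985, -0.003]
contact_force: [-0.0, -0.2, -1.1]
opening: 0.0251
```

```bash
python3 - <<'E'
from h import *
st(); 
for z in(.06,.05,.047): print(row(nest+[0,0,z]-.0035*ey,H))
im=snap('scene','s5'); im2=snap('top','t5')
a=cv2.resize(im['color'][160:250,260:350],(600,600),interpolation=cv2.INTER_CUBIC)
cv2.imwrite('pics/s5c.png',a)
E
```

```text
t 6.45 pos [0.5632 0.0951 0.0701] ypsi -11.58 tilt [-0.0023  0.0001] F [-0.02 -0.16 -1.13] Tq [ 0.   -0.07  0.03] open 0.0251 q6 0.24
[0.15, -0.18, 1.01, 0.0, 0.03, -0.08]
[0.15, -0.18, 2.01, 0.0, 0.03, -0.08]
[0.15, -0.18, 2.31, 0.0, 0.03, -0.08]
```

View pics/s5c.png

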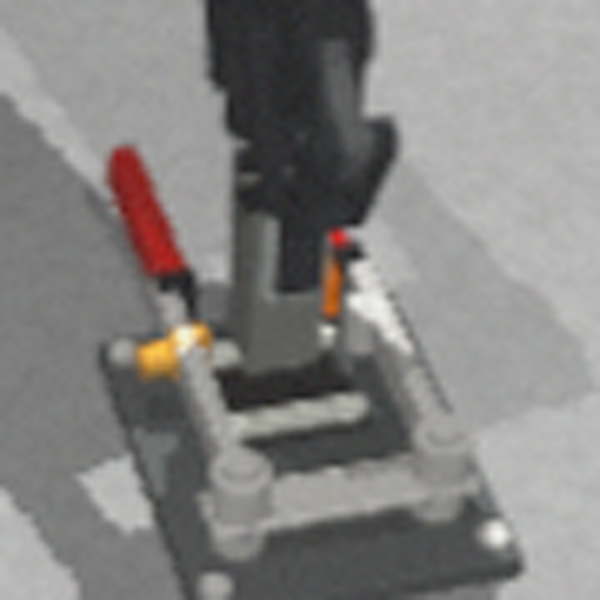

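```bash
python3 - <<'E'
from h import *
im=load('s5')
for z in(.030,.032,.034):
    for u,v in((296,215.8),(308.3,214)):
        d=onz(im,u-.5,v-.5,z)-nest; print(z,'nest xy mm',(d@ex*1e3).round(1),(d@ey*1e3).round(1))
g=im['color']
c=cv2.resize(g[195:225,285:320],None,fx=20,fy=20,interpolation=cv2.INTER_NEAREST)
for k in range(0,35,5): cv2.putText(c,str(285+k),(k*20,10),0,.4,(255,255,0),1)
for k in range(0,30,5): cv2.putText(c,str(195+k),(0,k*20+10),0,.4,(255,255,0),1)
cv2.imwrite('pics/s5d.png',c)
E
```

```text
0.03 nest xy mm 7.8 -19.4
0.03 nest xy mm 9.0 9.2
0.032 nest xy mm 9.8 -20.1
0.032 nest xy mm 11.0 8.4
0.034 nest xy mm 11.9 -20.8
0.034 nest xy mm 13.1 7.6
```

View pics/s5d.png

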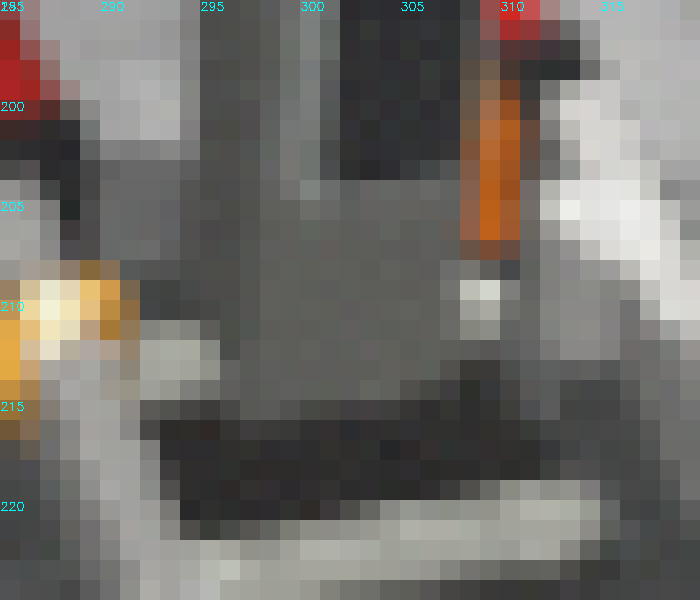

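Emit:
apply_moves([
  [0,-0.1,0.4,0,0,0],
  [0,-0.1,0.9,0,0,0],
  [0,-0.1,0.9,0,0,0],
  [0,-0.1,0.9,0,0,0],
])

```text
t: 6.95
tool_pos: [0.5625, 0.0958, 0.0616]
tool_rot: [2.432, 1.986, -0.001]
contact_force: [-0.4, 0.2, -0.5]
opening: 0.0253
```

```bash
python3 - <<'E'
from h import *
st(); 
print(row(nest+[0,0,.05]-.0035*ey,H))
im=snap('scene','s6'); im2=snap('top','t6')
g=im['color']
c=cv2.resize(g[195:228,285:320],None,fx=17,fy=17,interpolation=cv2.INTER_NEAREST)
for k in range(0,35,5): cv2.putText(c,str(285+k),(k*17,10),0,.4,(255,255,0),1)
for k in range(0,30,5): cv2.putText(c,str(195+k),(0,k*17+10),0,.4,(255,255,0),1)
cv2.imwrite('pics/s6d.png',c)
E
```

```text
t 6.95 pos [0.5625 0.0958 0.0616] ypsi -11.53 tilt [-0.002   0.0011] F [-0.43  0.15 -0.49] Tq [ 0.03 -0.02  0.03] open 0.0253 q6 0.24
[0.1, -0.1, 1.16, 0.01, 0.02, -0.07]
```

View pics/s6d.png

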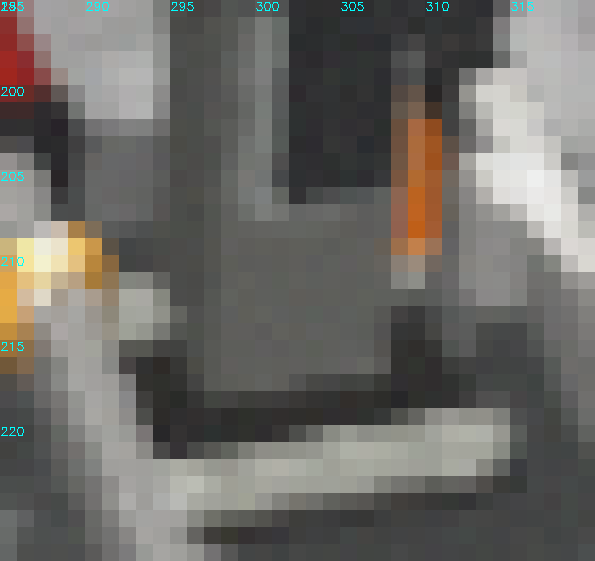

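```bash
python3 - <<'E'
from h import *
im=load('s6')
for z in(.020,.022,.024,.026):
    for u,v in((297.0,217.9),(302,217.3),(307.3,216.6)):
        d=onz(im,u-.5,v-.5,z)-nest; print(z,'nest xy mm',(d@ex*1e3).round(1),(d@ey*1e3).round(1))
E
```

```text
0.02 nest xy mm 4.8 -15.7
0.02 nest xy mm 5.7 -4.1
0.02 nest xy mm 6.5 8.2
0.022 nest xy mm 6.9 -16.4
0.022 nest xy mm 7.8 -4.9
0.022 nest xy mm 8.5 7.5
0.024 nest xy mm 8.9 -17.1
0.024 nest xy mm 9.8 -5.6
0.024 nest xy mm 10.5 6.7
0.026 nest xy mm 10.9 -17.8
0.026 nest xy mm 11.8 -6.4
0.026 nest xy mm 12.6 5.9
```

```bash
python3 - <<'E'
from h import *
im=load('s6')
R=lambda bx,by,zb,p: nest+ex*(bx+p[0])/1e3+ey*(by+p[1])/1e3+np.array([0,0,(zb+p[2])/1e3])
for bx,by,zb in((1,-1.5,24),(-3,-1.5,24),(1,-1.5,27),(1,-1.5,28)):
    pts=[(13,-16.5,0),(13,9.5,0),(8,16.5,16),(8,16.5,34),(8,9.5,16),(8,9.5,34)]
    print(bx,by,zb,(proj(im,[R(bx,by,zb,p) for p in pts])+.5).round(1).tolist())
E
```

```text
1 -1.5 24 [[297.3, 219.5], [308.3, 217.5], [311.0, 210.3], [311.6, 204.2], [308.1, 210.8], [308.5, 204.7]]
-3 -1.5 24 [[296.8, 218.3], [307.8, 216.3], [310.5, 209.1], [311.0, 203.1], [307.5, 209.6], [308.0, 203.6]]
1 -1.5 27 [[297.3, 218.5], [308.4, 216.5], [311.1, 209.3], [311.7, 203.2], [308.1, 209.8], [308.6, 203.7]]
1 -1.5 28 [[297.4, 218.2], [308.4, 216.2], [311.2, 209.0], [311.7, 202.9], [308.2, 209.5], [308.7, 203.4]]
```

```bash
python3 - <<'E'
from h import *
for f,x0,y0 in(('s2',65,240),('s3',50,200)):
    g=load(f)['color']
    c=cv2.resize(g[y0:y0+45,x0:x0+45],None,fx=12,fy=12,interpolation=cv2.INTER_NEAREST)
    for k in range(0,45,5): cv2.putText(c,str(x0+k),(k*12,10),0,.4,(255,255,0),1); cv2.putText(c,str(y0+k),(0,k*12+10),0,.4,(255,255,0),1)
    cv2.imwrite('pics/%sd.png'%f,c)
E
```

```text
(no output)
```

View pics/s2d.png

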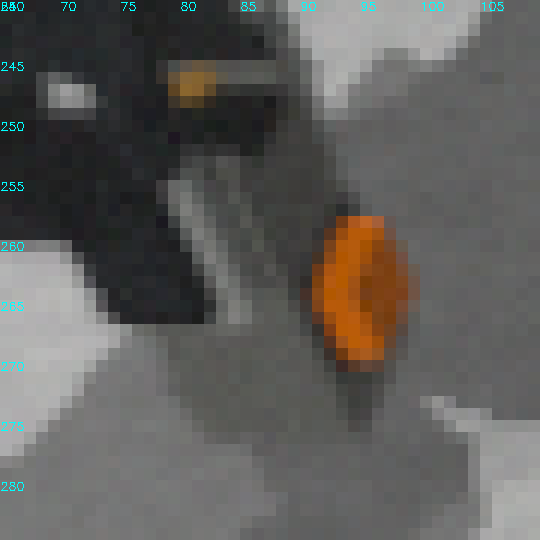

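View pics/s3d.png

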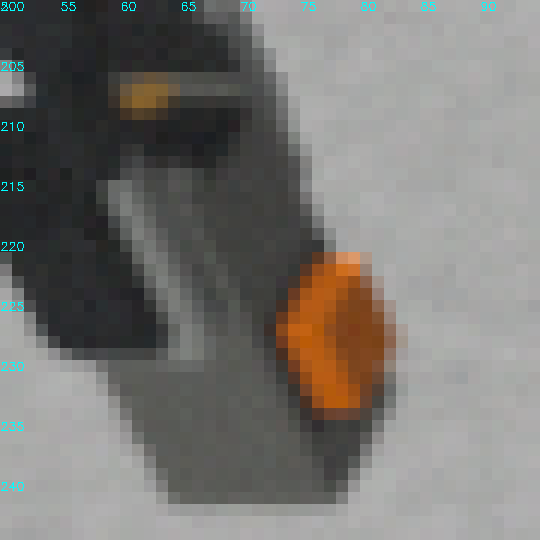

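```bash
python3 - <<'E'
from h import *
a=np.radians(-26.4);bx=np.array([np.cos(a),np.sin(a)]);by=np.array([-bx[1],bx[0]])
for f,z,tc,pts in(('s2',0,(.5077,-.3561),[(82,276.3),(92.5,276.3)]),('s3',.0996,(.5073,-.3556),[(63.5,241.2),(76.5,241.2)])):
    im=load(f)
    for u,v in pts:
        d=onz(im,u-.5,v-.5,z)[:2]-np.array(tc); print(f,(d@bx*1e3).round(1),(d@by*1e3).round(1))
E
```

```text
s2 10.8 -15.2
s2 10.6 5.7
s3 9.1 -17.1
s3 8.8 6.5
```

Emit:
apply_moves([
  [0,0.1,0,0,0,0],
  [0,0.1,0.3,0,0,0],
  [0,0.1,0.6,0,0,0],
  [0,0.1,0.8,0,0,0],
  [0,0.1,0.8,0,0,0],
])

```text
t: 7.55
tool_pos: [0.5633, 0.0955, 0.0532]
tool_rot: [2.432, 1.986, -0.002]
contact_force: [-0.3, 0.5, -0.7]
opening: 0.0254
```

```bash
python3 - <<'E'
from h import *
st(); 
im=snap('scene','s7'); 
g=im['color']
c=cv2.resize(g[195:228,285:320],None,fx=17,fy=17,interpolation=cv2.INTER_NEAREST)
for k in range(0,35,5): cv2.putText(c,str(285+k),(k*17,10),0,.4,(255,255,0),1)
for k in range(0,30,5): cv2.putText(c,str(195+k),(0,k*17+10),0,.4,(255,255,0),1)
cv2.imwrite('pics/s7d.png',c)
E
```

```text
t 7.55 pos [0.5633 0.0955 0.0532] ypsi -11.54 tilt [-0.0022  0.0004] F [-0.25  0.49 -0.7 ] Tq [ 0.03 -0.04 -0.02] open 0.0254 q6 0.24
```

View pics/s7d.png

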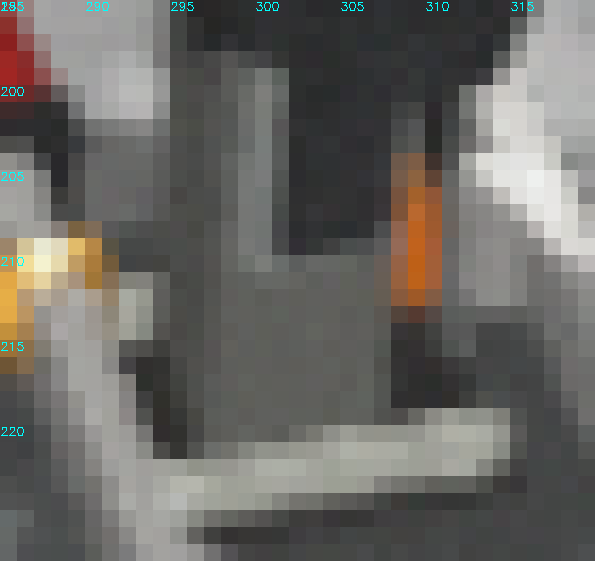

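Emit:
apply_moves([
  [0,0,0.2,0,0,0],
  [0,0,0.4,0,0,0],
  [0,0,0.5,0,0,0],
  [0,0,0.6,0,0,0],
])

```text
t: 8.0
tool_pos: [0.5635, 0.0955, 0.0475]
tool_rot: [2.432, 1.986, -0.002]
contact_force: [-2.3, 0.2, 5.0]
opening: 0.0255
```

```bash
python3 - <<'E'
from h import *
st()
E
```

```text
t 8.0 pos [0.5635 0.0955 0.0475] ypsi -11.54 tilt [-0.0021  0.0006] F [-2.28  0.15  4.98] Tq [0.02 0.53 0.  ] open 0.0255 q6 0.24
```

Emit:
apply_moves([
  [0,-0.05,0,0,0,0],
  [0,-0.05,0,0,0,0],
])

```text
t: 8.2
tool_pos: [0.563, 0.0956, 0.0475]
tool_rot: [2.432, 1.986, -0.002]
contact_force: [0.4, 0.1, -0.2]
opening: 0.0254
```

Emit:
apply_moves([
  [0,0,0,0,0,0],
  [0,0,0,0,0,0],
  [0,0,0,0,0,0],
  [0,0,0,0,0,0],
  [0,0,0,0,0,0],
  [0,0,0,0,0,0],
], grip=0.45, squeeze=20)

```text
t: 8.8
tool_pos: [0.563, 0.0957, 0.0476]
tool_rot: [2.432, 1.986, -0.002]
contact_force: [0.1, 0.1, -0.4]
opening: 0.0467
```

```bash
python3 - <<'E'
from h import *
st()
im=snap('scene','s8'); 
g=im['color']
c=cv2.resize(g[170:230,270:335],None,fx=9,fy=9,interpolation=cv2.INTER_CUBIC)
cv2.imwrite('pics/s8d.png',c)
E
```

```text
t 8.8 pos [0.563  0.0957 0.0476] ypsi -11.53 tilt [-0.002   0.0009] F [ 0.15  0.09 -0.38] Tq [ 0.02 -0.03  0.02] open 0.0467 q6 0.24
```

View pics/s8d.png

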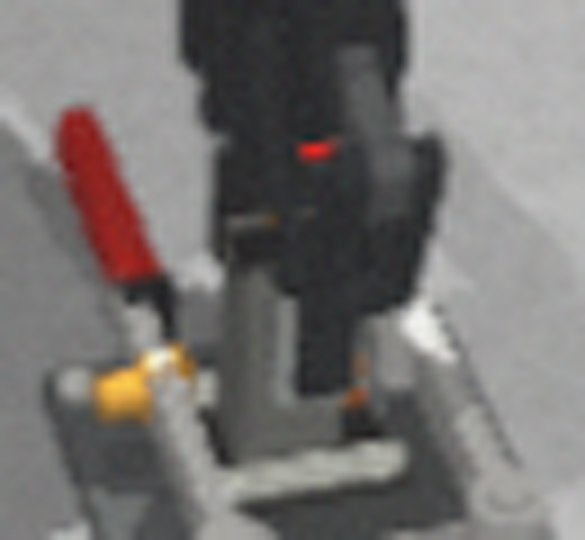

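Emit:
apply_moves([
  [0,0,-2,0,0,0],
  [0,0,-6,0,0,0],
  [0,0,-11,0,0,0],
  [0,0,-13,0,0,0],
  [0,0,-13,0,0,0],
  [0,0,-13,0,0,0],
])

```text
t: 9.45
tool_pos: [0.5628, 0.096, 0.1773]
tool_rot: [2.432, 1.986, -0.002]
contact_force: [0.3, -0.7, 0.8]
opening: 0.0471
```

```bash
python3 - <<'E'
from h import *
st()
im=snap('scene','s9'); 
g=im['color']
c=cv2.resize(g[160:235,260:335],None,fx=8,fy=8,interpolation=cv2.INTER_CUBIC)
cv2.imwrite('pics/s9d.png',c)
p=nest-.065*ex+[0,0,.17]; print(p,row(p,H+90)); print(row(p-[0,0,.12],H+90))
E
```

```text
t 9.45 pos [0.5628 0.096  0.1773] ypsi -11.53 tilt [-0.0021  0.0008] F [ 0.26 -0.68  0.8 ] Tq [ 0.04  0.03 -0.02] open 0.0471 q6 0.24
[0.49864472 0.1129981  0.17      ] [0.41, -6.55, 0.59, -0.04, 0.01, -18.07]
[0.44, -6.53, 12.59, -0.04, 0.01, -18.07]
```

View pics/s9d.png

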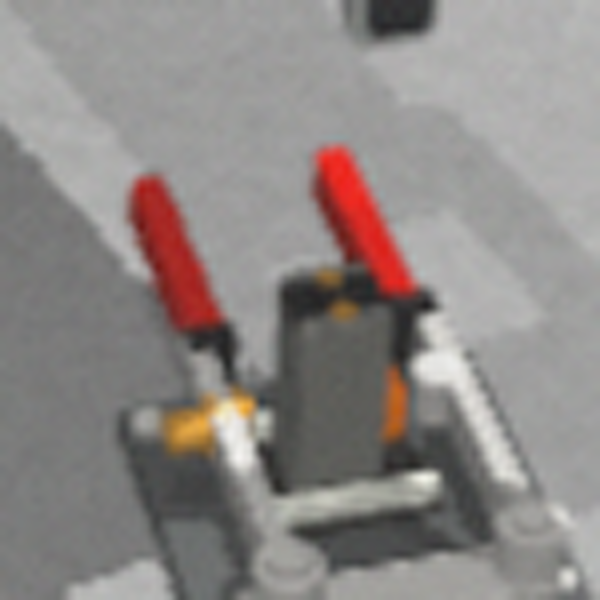

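Emit:
apply_moves([
  [0.4,-3,0.6,0,0,-1.6],
  [0.4,-6.5,0.6,0,0,-3.2],
  [0.4,-6.5,0.6,0,0,-4.8],
  [0.4,-6.5,0.6,0,0,-6.5],
  [0.4,-6.5,0.6,0,0,-8.2],
  [0.4,-6.5,0.6,0,0,-9.9],
  [0.4,-6.5,0.6,0,0,-11.6],
  [0.4,-6.5,0.6,0,0,-13.3],
  [0.4,-6.5,0.6,0,0,-15],
  [0.4,-6.5,0.6,0,0,-16.7],
  [0.4,-6.5,0.6,0,0,-18.1],
  [0.4,-6.5,0.6,0,0,-18.1],
  [0.4,-6.5,5.6,0,0,-18.1],
  [0.4,-6.5,5.6,0,0,-18.1],
  [0.4,-6.5,5.6,0,0,-18.1],
], grip=0)

```text
t: 11.0
tool_pos: [0.4972, 0.1125, 0.1179]
tool_rot: [-0.304, -3.12, 0.005]
contact_force: [0.8, 0.2, 0.1]
opening: 0.0857
```

```bash
python3 - <<'E'
from h import *
st()
im=snap('scene','s10'); im2=snap('top','t10')
a=cv2.resize(im['color'][140:240,240:340],(500,500),interpolation=cv2.INTER_CUBIC);b=cv2.resize(im2['color'][180:280,210:270],(300,500),interpolation=cv2.INTER_CUBIC)
cv2.imwrite('pics/s10d.png',np.hstack([a,b]))
p=nest-.065*ex+[0,0,.014]; print(p,row(p,H+90))
o=ctrl.get_obs(); d=o['tool_pos']-nest; print('nest xy',d@ex,d@ey)
E
```

```text
t 11.0 pos [0.4972 0.1125 0.1179] ypsi 78.87 tilt [ 0.0067 -0.004 ] F [0.79 0.25 0.13] Tq [-0.03 -0.04 -0.  ] open 0.0857 q6 -1.3
[0.49864472 0.1129981  0.014     ] [0.11, 0.03, 10.72, -0.03, -0.0, 0.02]
nest xy -0.06390702655162696 -2.8907521433185414e-05
```

View pics/s10d.png

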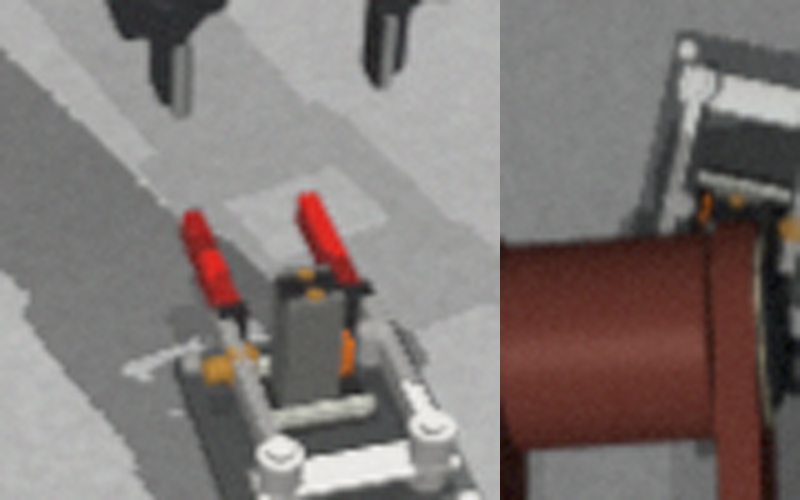

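Emit:
apply_moves([
  [0,0,3,0,0,0],
  [0,0,6,0,0,0],
  [0,0,7.5,0,0,0],
  [0,0,7.5,0,0,0],
  [0,0,7.5,0,0,0],
])

```text
t: 11.6
tool_pos: [0.5008, 0.1127, 0.0476]
tool_rot: [0.304, 3.125, -0.003]
contact_force: [0.4, -0.2, 0.1]
opening: 0.0854
```

```bash
python3 - <<'E'
from h import *
st()
im=snap('scene','s11')
a=cv2.resize(im['color'][150:240,240:340],(780,702),interpolation=cv2.INTER_CUBIC)
cv2.imwrite('pics/s11d.png',a[:600])
p=nest-.065*ex+[0,0,.014]; print(p,row(p,H+90))
o=ctrl.get_obs(); d=o['tool_pos']-nest; print('nest xy',d@ex,d@ey)
# predicted pad inner surfaces at tip
for s in(1,-1): print('pad tip',s,((proj(im,o['tool_pos']+s*.0425*ey+[0,0,.013])[0]-[240,150])*7.8).round())
E
```

```text
t 11.6 pos [0.5008 0.1127 0.0476] ypsi 78.9 tilt [-0.0016 -0.0017] F [ 0.44 -0.2   0.09] Tq [-0.04 -0.02  0.03] open 0.0854 q6 -1.3
[0.49864472 0.1129981  0.014     ] [0.26, -0.02, 3.41, -0.02, 0.03, 0.02]
nest xy -0.06246776395850194 0.00024668036808550315
pad tip 1 [568. 244.]
pad tip -1 [294. 288.]
```

View pics/s11d.png

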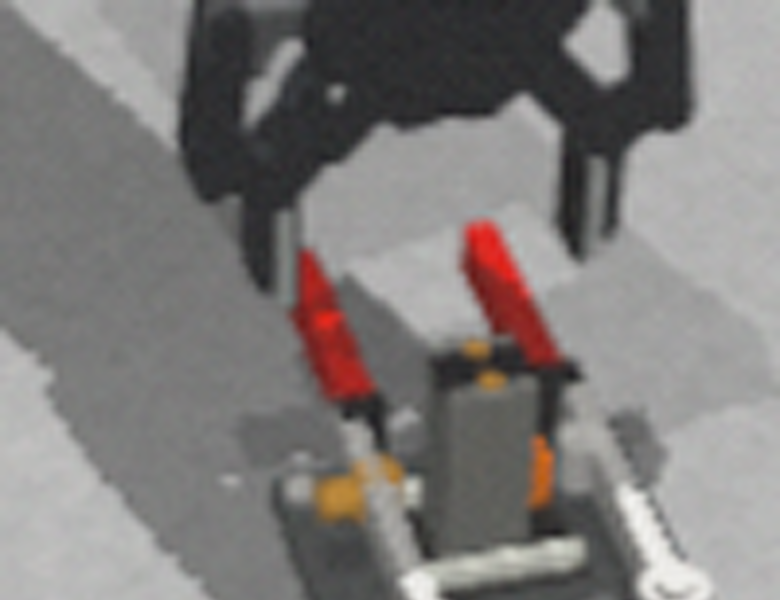

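Emit:
apply_moves([
  [0.2,0,0.5,0,0,0],
  [0.2,0,1,0,0,0],
  [0.2,0,1.5,0,0,0],
  [0.2,0,1.8,0,0,0],
  [0.2,0,1.8,0,0,0],
])

```text
t: 12.15
tool_pos: [0.4987, 0.113, 0.0293]
tool_rot: [0.304, 3.126, -0.003]
contact_force: [0.0, -0.7, -0.8]
opening: 0.0855
```

```bash
python3 - <<'E'
from h import *
st()
im=snap('scene','s12')
a=cv2.resize(im['color'][150:240,240:340],(780,702),interpolation=cv2.INTER_CUBIC)
cv2.imwrite('pics/s12d.png',a[:600])
p=nest-.065*ex+[0,0,.014]; print(p,row(p,H+90))
E
```

```text
t 12.15 pos [0.4987 0.113  0.0293] ypsi 78.91 tilt [-0.0012 -0.0018] F [ 0.04 -0.72 -0.77] Tq [-0.02  0.01  0.05] open 0.0855 q6 -1.3
[0.49864472 0.1129981  0.014     ] [0.03, -0.01, 1.57, -0.02, 0.02, 0.02]
```

View pics/s12d.png

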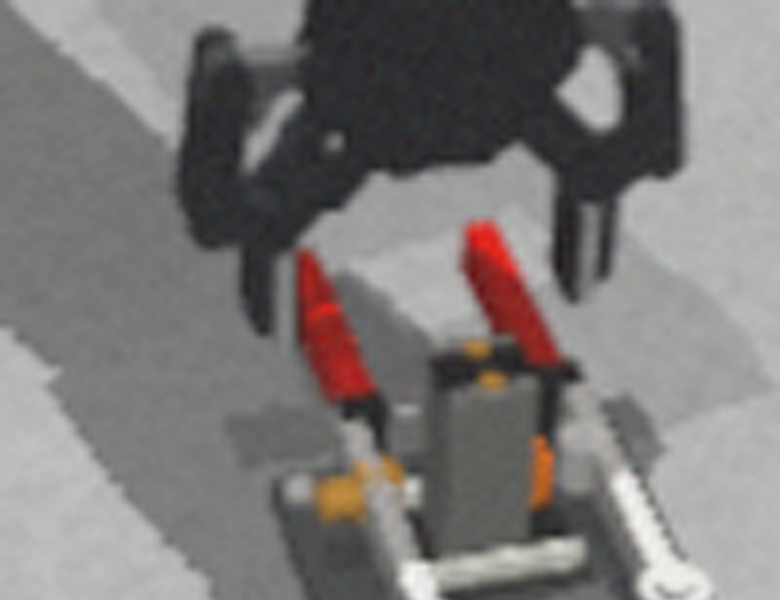

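Emit:
apply_moves([
  [0,0,0.5,0,0,0],
  [0,0,1,0,0,0],
  [0,0,1.5,0,0,0],
  [0,0,1.5,0,0,0],
])

```text
t: 12.6
tool_pos: [0.498, 0.1129, 0.0135]
tool_rot: [-0.304, -3.126, 0.003]
contact_force: [-0.3, -0.0, -0.5]
opening: 0.0853
```

Emit:
apply_moves([
  [0,0,0,0,0,0],
  [0,0,0,0,0,0],
  [0,0,0,0,0,0],
  [0,0,0,0,0,0],
], grip=0.12, squeeze=20)

```text
t: 13.0
tool_pos: [0.4983, 0.113, 0.0138]
tool_rot: [0.304, 3.127, -0.003]
contact_force: [-1.5, -0.4, 0.6]
opening: 0.0755
```

```bash
python3 - <<'E'
from h import *
st()
E
```

```text
t 13.0 pos [0.4983 0.113  0.0138] ypsi 78.9 tilt [-0.0003 -0.0021] F [-1.5  -0.43  0.61] Tq [-0.02  0.02 -0.01] open 0.0755 q6 -1.3
```

Emit:
apply_moves([
  [0,0,0,0,0,0],
  [0,0,0,0,0,0],
  [0,0,0,0,0,0],
  [0,0,0,0,0,0],
], grip=0.2)

```text
t: 13.4
tool_pos: [0.4983, 0.113, 0.014]
tool_rot: [0.304, 3.127, -0.003]
contact_force: [-1.0, 0.8, 3.1]
opening: 0.0687
```

Emit:
apply_moves([
  [0,0,0,0,0,0],
  [0,0,0,0,0,0],
  [0,0,0,0,0,0],
  [0,0,0,0,0,0],
], grip=0.27)

```text
t: 13.8
tool_pos: [0.4986, 0.113, 0.0142]
tool_rot: [0.304, 3.126, -0.003]
contact_force: [-0.2, -0.1, 3.5]
opening: 0.0628
```

```bash
python3 - <<'E'
from h import *
st()
im=snap('scene','s13')
a=cv2.resize(im['color'][150:240,240:340],(780,702),interpolation=cv2.INTER_CUBIC)
cv2.imwrite('pics/s13d.png',a[:600])
E
```

```text
t 13.8 pos [0.4986 0.113  0.0142] ypsi 78.9 tilt [-0.0009 -0.0018] F [-0.16 -0.13  3.45] Tq [-0.01  0.06  0.01] open 0.0628 q6 -1.3
```

View pics/s13d.png

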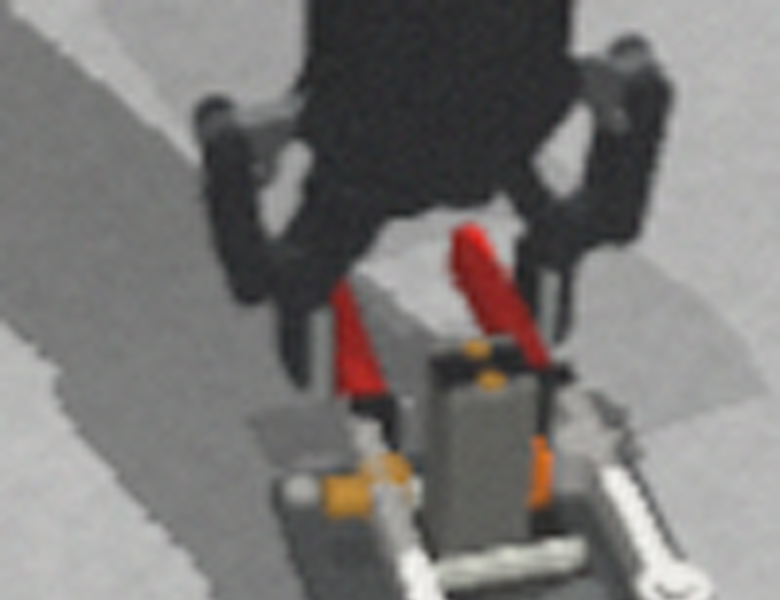

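Emit:
apply_moves([
  [0,0,0,0,0,0],
  [0,0,0,0,0,0],
  [0,0,0,0,0,0],
], grip=0.3)

```text
t: 14.15
tool_pos: [0.4987, 0.113, 0.0142]
tool_rot: [0.304, 3.126, -0.003]
contact_force: [-0.2, -0.5, 3.8]
opening: 0.0598
```

Emit:
apply_moves([
  [0,0,0,0,0,0],
  [0,0,0,0,0,0],
  [0,0,0,0,0,0],
], grip=0.32)

```text
t: 14.45
tool_pos: [0.4987, 0.113, 0.0142]
tool_rot: [0.304, 3.126, -0.003]
contact_force: [-1.7, -0.2, 2.8]
opening: 0.0585
```

Emit:
apply_moves([
  [0,0,0,0,0,0],
  [0,0,0,0,0,0],
  [0,0,0,0,0,0],
], grip=0.34)

```text
t: 14.75
tool_pos: [0.4988, 0.113, 0.0143]
tool_rot: [0.304, 3.126, -0.003]
contact_force: [-0.7, -1.0, 2.9]
opening: 0.0561
```

Emit:
apply_moves([
  [0,0,0,0,0,0],
  [0,0,0,0,0,0],
  [0,0,0,0,0,0],
], grip=0.36)

```text
t: 15.05
tool_pos: [0.4988, 0.113, 0.0143]
tool_rot: [0.304, 3.126, -0.003]
contact_force: [1.4, -0.3, 3.7]
opening: 0.0548
```

Emit:
apply_moves([
  [0,0,0,0,0,0],
  [0,0,0,0,0,0],
  [0,0,0,0,0,0],
], grip=0.375)

```text
t: 15.35
tool_pos: [0.4988, 0.113, 0.0143]
tool_rot: [0.304, 3.126, -0.003]
contact_force: [0.5, 1.1, 3.6]
opening: 0.0533
```

Emit:
apply_moves([
  [0,0,0,0,0,0],
  [0,0,0,0,0,0],
  [0,0,0,0,0,0],
], grip=0.39)

```text
t: 15.65
tool_pos: [0.4989, 0.113, 0.0144]
tool_rot: [0.304, 3.126, -0.003]
contact_force: [-0.3, 0.0, 2.7]
opening: 0.0521
```

Emit:
apply_moves([
  [0,0,0,0,0,0],
  [0,0,0,0,0,0],
  [0,0,0,0,0,0],
], grip=0.405)

```text
t: 15.95
tool_pos: [0.499, 0.1131, 0.0144]
tool_rot: [0.304, 3.125, -0.003]
contact_force: [-0.1, 1.1, 3.1]
opening: 0.0505
```

```bash
python3 - <<'E'
from h import *
st()
im=snap('scene','s14')
a=cv2.resize(im['color'][180:230,275:335],(720,600),interpolation=cv2.INTER_CUBIC)
cv2.imwrite('pics/s14d.png',a[:600])
E
```

```text
t 15.95 pos [0.499  0.1131 0.0144] ypsi 78.9 tilt [-0.0016 -0.0016] F [-0.11  1.07  3.05] Tq [ 0.05  0.04 -0.03] open 0.0505 q6 -1.3
```

View pics/s14d.png

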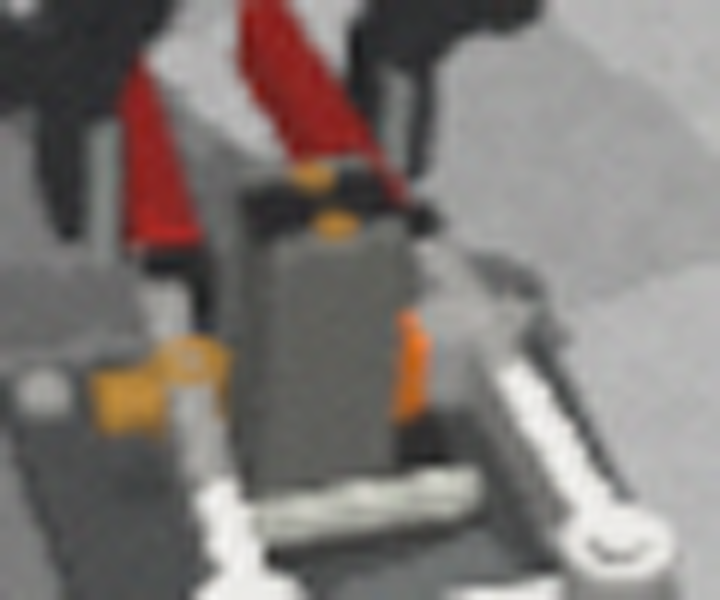

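Both levers are moving in, with the noses close to the block and no clip load yet. I'll carry on in fine steps.

Emit:
apply_moves([
  [0,0,0,0,0,0],
  [0,0,0,0,0,0],
  [0,0,0,0,0,0],
], grip=0.42)

```text
t: 16.3
tool_pos: [0.499, 0.1131, 0.0144]
tool_rot: [0.304, 3.125, -0.003]
contact_force: [0.5, 1.2, 4.5]
opening: 0.05
```

Emit:
apply_moves([
  [0,0,0,0,0,0],
  [0,0,0,0,0,0],
  [0,0,0,0,0,0],
], grip=0.43)

```text
t: 16.6
tool_pos: [0.499, 0.1131, 0.0145]
tool_rot: [0.304, 3.125, -0.003]
contact_force: [0.1, 0.3, 3.9]
opening: 0.0486
```

Emit:
apply_moves([
  [0,0,0,0,0,0],
  [0,0,0,0,0,0],
  [0,0,0,0,0,0],
], grip=0.44)

```text
t: 16.9
tool_pos: [0.499, 0.1131, 0.0145]
tool_rot: [0.304, 3.125, -0.003]
contact_force: [0.1, 0.8, 4.0]
opening: 0.0479
```

Emit:
apply_moves([
  [0,0,0,0,0,0],
  [0,0,0,0,0,0],
  [0,0,0,0,0,0],
], grip=0.45)

```text
t: 17.2
tool_pos: [0.499, 0.1131, 0.0145]
tool_rot: [0.304, 3.125, -0.003]
contact_force: [-0.8, 1.4, 4.0]
opening: 0.047
```

Emit:
apply_moves([
  [0,0,0,0,0,0],
  [0,0,0,0,0,0],
  [0,0,0,0,0,0],
], grip=0.46)

```text
t: 17.5
tool_pos: [0.4991, 0.1131, 0.0145]
tool_rot: [0.304, 3.125, -0.003]
contact_force: [0.2, 0.5, 2.9]
opening: 0.046
```

Emit:
apply_moves([
  [0,0,0,0,0,0],
  [0,0,0,0,0,0],
  [0,0,0,0,0,0],
], grip=0.47)

```text
t: 17.8
tool_pos: [0.4991, 0.1131, 0.0146]
tool_rot: [0.304, 3.125, -0.003]
contact_force: [1.0, 0.8, 3.5]
opening: 0.0451
```

Emit:
apply_moves([
  [0,0,0,0,0,0],
  [0,0,0,0,0,0],
  [0,0,0,0,0,0],
], grip=0.48)

```text
t: 18.1
tool_pos: [0.4991, 0.1131, 0.0146]
tool_rot: [0.304, 3.125, -0.003]
contact_force: [1.1, 1.5, 3.7]
opening: 0.0444
```

Emit:
apply_moves([
  [0,0,0,0,0,0],
  [0,0,0,0,0,0],
  [0,0,0,0,0,0],
], grip=0.49)

```text
t: 18.4
tool_pos: [0.4992, 0.1131, 0.0146]
tool_rot: [0.304, 3.125, -0.003]
contact_force: [0.9, 0.6, 3.4]
opening: 0.0438
```

Emit:
apply_moves([
  [0,0,0,0,0,0],
  [0,0,0,0,0,0],
  [0,0,0,0,0,0],
], grip=0.5)

```text
t: 18.7
tool_pos: [0.4992, 0.113, 0.0147]
tool_rot: [0.304, 3.125, -0.003]
contact_force: [-0.7, 0.7, 4.5]
opening: 0.0423
```

Emit:
apply_moves([
  [0,0,0,0,0,0],
  [0,0,0,0,0,0],
  [0,0,0,0,0,0],
], grip=0.51)

```text
t: 19.0
tool_pos: [0.4992, 0.113, 0.0148]
tool_rot: [0.304, 3.125, -0.003]
contact_force: [-0.1, -0.2, 5.5]
opening: 0.0424
```

Emit:
apply_moves([
  [0,0,0,0,0,0],
  [0,0,0,0,0,0],
  [0,0,0,0,0,0],
], grip=0.52)

```text
t: 19.3
tool_pos: [0.4992, 0.113, 0.0149]
tool_rot: [0.304, 3.125, -0.003]
contact_force: [-0.6, -0.3, 5.1]
opening: 0.0413
```

```bash
python3 - <<'E'
from h import *
st()
im=snap('scene','s15')
a=cv2.resize(im['color'][180:230,275:335],(720,600),interpolation=cv2.INTER_CUBIC)
cv2.imwrite('pics/s15d.png',a[:600])
E
```

```text
t 19.3 pos [0.4992 0.113  0.0149] ypsi 78.9 tilt [-0.002  -0.0018] F [-0.65 -0.25  5.15] Tq [-0.07  0.04  0.06] open 0.0413 q6 -1.3
```

View pics/s15d.png

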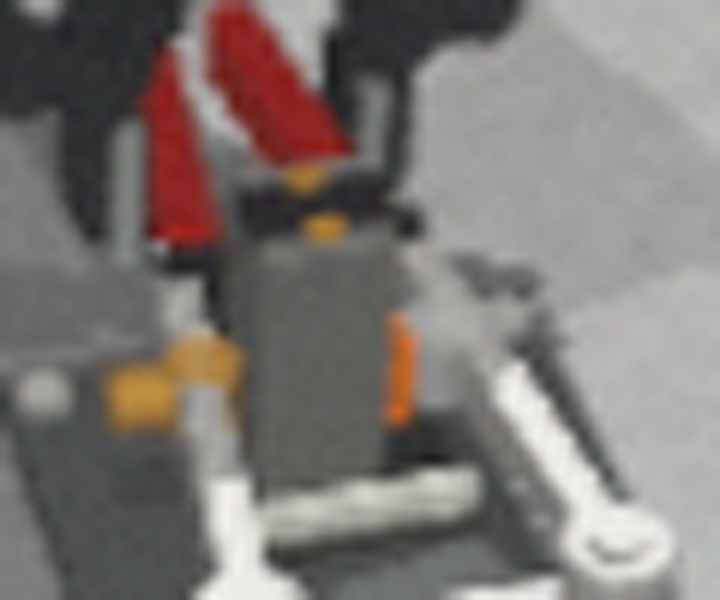

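Emit:
apply_moves([
  [0,0,0,0,0,0],
  [0,0,0,0,0,0],
  [0,0,0,0,0,0],
], grip=0.53)

```text
t: 19.65
tool_pos: [0.4993, 0.1129, 0.015]
tool_rot: [0.304, 3.125, -0.003]
contact_force: [0.5, -0.6, 4.3]
opening: 0.0402
```

Emit:
apply_moves([
  [0,0,0,0,0,0],
  [0,0,0,0,0,0],
  [0,0,0,0,0,0],
], grip=0.54)

```text
t: 19.95
tool_pos: [0.4993, 0.1128, 0.0151]
tool_rot: [0.303, 3.125, -0.004]
contact_force: [-0.6, -0.7, 5.2]
opening: 0.0395
```

Emit:
apply_moves([
  [0,0,0,0,0,0],
  [0,0,0,0,0,0],
  [0,0,0,0,0,0],
], grip=0.55)

```text
t: 20.25
tool_pos: [0.4993, 0.1128, 0.0152]
tool_rot: [0.303, 3.125, -0.004]
contact_force: [-0.3, -0.1, 5.3]
opening: 0.0385
```

Emit:
apply_moves([
  [0,0,0,0,0,0],
  [0,0,0,0,0,0],
  [0,0,0,0,0,0],
], grip=0.56)

```text
t: 20.55
tool_pos: [0.4994, 0.1127, 0.0153]
tool_rot: [0.303, 3.125, -0.004]
contact_force: [-0.9, 0.3, 5.0]
opening: 0.0374
```

Emit:
apply_moves([
  [0,0,0,0,0,0],
  [0,0,0,0,0,0],
  [0,0,0,0,0,0],
], grip=0.57)

```text
t: 20.85
tool_pos: [0.4995, 0.1127, 0.0154]
tool_rot: [0.303, 3.125, -0.004]
contact_force: [-0.7, -0.4, 4.5]
opening: 0.0368
```

```bash
python3 - <<'E'
from h import *
st()
im=snap('scene','s16')
a=cv2.resize(im['color'][180:230,275:335],(720,600),interpolation=cv2.INTER_CUBIC)
cv2.imwrite('pics/s16d.png',a[:600])
E
```

```text
t 20.85 pos [0.4995 0.1127 0.0154] ypsi 78.91 tilt [-0.0023 -0.0024] F [-0.74 -0.43  4.47] Tq [ 0.    0.06 -0.01] open 0.0368 q6 -1.3
```

View pics/s16d.png

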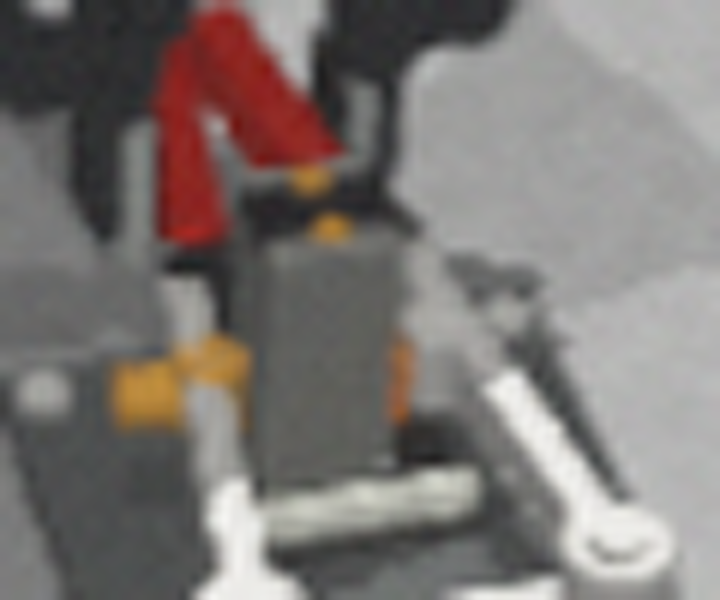

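```bash
cat >> h.py <<'E'
def clip(f):
    c=load(f)['color'].astype(float)[204:219,303:314]; w=np.clip(c[...,2]-c[...,0]-25,0,None); w[w<15]=0
    u=np.arange(303,314); s=w.sum(0); return round(w.sum()/1500,2), s.round().astype(int)
E
python3 - <<'E'
from h import *
for f in('s9','s13','s14','s15','s16'): print(f,*clip(f))
E
```

```text
s9 1.27 [  0   0   0   0   0 496 988 420   0   0   0]
s13 1.33 [   0    0    0    0    0  530 1065  402    0    0    0]
s14 1.28 [   0    0    0    0    0  563 1004  359    0    0    0]
s15 1.18 [   0    0    0    0  380 1023  361    0    0    0    0]
s16 0.31 [  0   0   0   0  66 348  53   0   0   0   0]
```

```bash
python3 - <<'E'
from h import *
for f in('s14','s15','s16'):
    c=load(f)['color'].astype(int); print(f); print((c[...,2]-c[...,0])[205:217,302:314])
E
```

```text
s14
[[  5   2   2   3   7   3  20  21   4   4   6   5]
 [  4   5   3   2   6   5  84  91   6   6   5   7]
 [  5   3   5   3   2   5  75 122  45   4   3   4]
 [  5   3   5   4   0   7  64 172 113   4   2   3]
 [  4   3   6   1   3  16  79 169  97   3   4   2]
 [  7   5   3   2   5  19  90 165  82   4   2   3]
 [  4   3   5   5   5  19  88 144  70   6   6   3]
 [  2   4   2   3   2  29 109 146  64   3   3   2]
 [  4   5   3   3   3  32 110 142  63   3   3   1]
 [  5   2   1   4   4  36  89  78  28   3   0  -1]
 [  4   5   4   4   4  15  31  16   3   1   2   0]
 [  1   4   2   1   3   3   3   3  -1   3  -2   1]]
s15
[[  2   3   5   5   6   3   2   5   6   4   5   6]
 [  2   3   2   6   3  59  70   3   2   3   6   3]
 [  4   4   6   5   4  56  93  31   5   5   6   5]
 [  5   4   6   4   4  49 148  94   5   4   4   5]
 [  6   4   4   4   3  50 140  91   3   6   6   2]
 [  6   1   3   6   3  62 159  85   4   3   3   3]
 [  3   4   4   4   6  71 162  86   4   3   5   5]
 [  3   5   6   3   3  70 151  69   3   0   2   4]
 [  2   4   6   3  14  86 142  61   3   4   1   3]
 [  2   2   5   4  17 102 150  50   2   2   2   2]
 [  3   3   2   4   8  38  58  18   3  -1   0  -1]
 [  2   4   3   3   0   2   1   1  -1   2   0   2]]
s16
[[ 2 -1  3  4  3  5  4  6  6  5  3  2]
 [-1  4  5  2  6  4  5  6  6  4  4  2]
 [ 1  1  4  4  4 15 18  3  6  4  5  5]
 [ 1  2  5  4  4 21 43 24  5  2  3  4]
 [ 5  4  6  5  5 37 81 42  2  3  2  4]
 [ 3  3  5  6  6 36 80 43  6  5  1  3]
 [ 3  5  5  3  2 32 78 43  4  4  3  3]
 [ 6  4  3  5  3 46 76 26  4  4  1  0]
 [ 6  5  3  6  3 48 78 16  2  3  3  3]
 [ 4  5  4  2  5 47 87 12  5  0  2  2]
 [ 3  3  4  3  2 16 31  7  3  4  0  0]
 [ 3  3  3  3  1  4  3  5  4  0 -1  0]]
```

Emit:
apply_moves([
  [0,0,0,0,0,0],
  [0,0,0,0,0,0],
  [0,0,0,0,0,0],
], grip=0.58)

```text
t: 21.2
tool_pos: [0.4995, 0.1126, 0.0155]
tool_rot: [0.303, 3.125, -0.004]
contact_force: [-0.7, -1.1, 5.7]
opening: 0.0363
```

```bash
python3 - <<'E'
from h import *
st()
im=snap('scene','s17'); c=im['color'].astype(int); print((c[...,2]-c[...,0])[205:217,302:314])
E
```

```text
t 21.2 pos [0.4995 0.1126 0.0155] ypsi 78.91 tilt [-0.0024 -0.0025] F [-0.7  -1.09  5.7 ] Tq [-0.05 -0.   -0.03] open 0.0363 q6 -1.3
[[ 3  4  2  4  5  5  5  1  6  5  2  2]
 [ 2  2  1  5  2  7  5  6  6  4  3  4]
 [ 3  4  3  4  4  5  3  5  5  3  7  5]
 [ 3  2  5  5  4 21 22  5  6  4  6  5]
 [ 4  3  5  3  5 24 38 16  4  4  5  2]
 [ 3  5  3  6  3 19 39 19  3  6  3  2]
 [ 3  6  4  6  3 18 37 18  1  3  3  4]
 [ 3  4  2  5  4 31 51 16  2  4  3  2]
 [ 5  5  2  2  3 36 48  7  4  3  2  4]
 [ 7  5  4  4  4 34 52  4  2  1  0  2]
 [ 3  3  3  6  4 11 15  0  0  3 -2  1]
 [ 2  4  4  5  3  3  0 -2 -2  0 -1  0]]
```

Emit:
apply_moves([
  [0,0,0,0,0,0],
  [0,0,0,0,0,0],
  [0,0,0,0,0,0],
], grip=0.59)

```text
t: 21.55
tool_pos: [0.4995, 0.1126, 0.0154]
tool_rot: [0.303, 3.125, -0.004]
contact_force: [0.1, -0.4, 3.7]
opening: 0.035
```

```bash
python3 - <<'E'
from h import *
st()
im=snap('scene','s18'); c=im['color'].astype(int); print((c[...,2]-c[...,0])[205:217,302:314])
a=cv2.resize(im['color'][180:230,275:335],(720,600),interpolation=cv2.INTER_CUBIC)
cv2.imwrite('pics/s18d.png',a[:600])
E
```

```text
t 21.55 pos [0.4995 0.1126 0.0154] ypsi 78.91 tilt [-0.0025 -0.0025] F [ 0.15 -0.39  3.72] Tq [ 0.05 -0.06 -0.05] open 0.035 q6 -1.3
[[ 1  1  4  2  4  2  2  2  3  4  5  1]
 [ 1  3  1  1  3  5  4  4  4  6  6  4]
 [ 1  1  4  2  5  7  4  3  5  5  4  4]
 [ 1  1  3  6  6  6  3  2  5  4  5  7]
 [ 3  4  4  6  4  3  5  5  4  5  5  3]
 [ 3  3  1  5  5  7  5  3  3  4  2  2]
 [ 3  3  4  6  2  4  3  1  2  3  3  1]
 [ 3  4  6  3  3  3  3  3  3  2  3  2]
 [ 5  4  1  6  2  5  0  3  4  3  2  2]
 [ 4  3  3  2  2  4  2  4  5  3  0  2]
 [ 3  6  2  3  7  3  0  1  3 -1 -1  5]
 [ 3  6  4  3  2  3  2 -1  2  0  0  1]]
```

View pics/s18d.png

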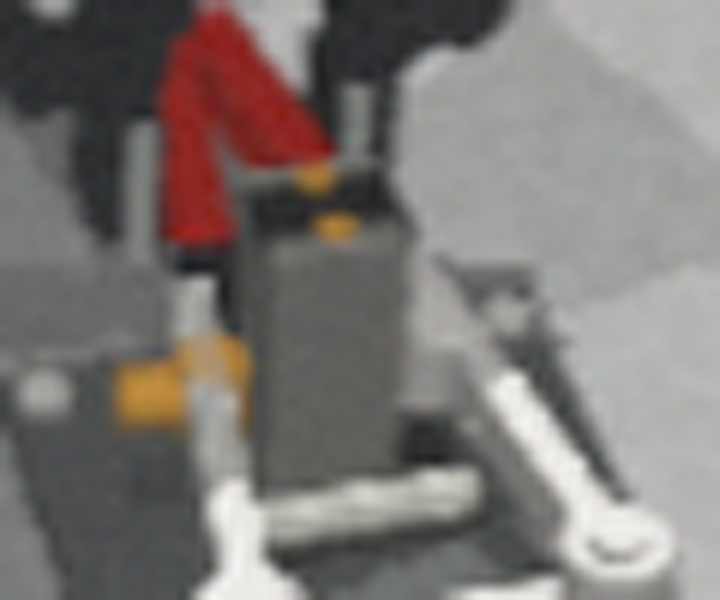

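Emit:
apply_moves([
  [0,0,0,0,0,0],
  [0,0,0,0,0,0],
])

```text
t: 21.8
tool_pos: [0.4995, 0.1126, 0.0153]
tool_rot: [0.303, 3.125, -0.004]
contact_force: [0.5, 0.1, 4.1]
opening: 0.035
```

Emit:
apply_moves([
  [0,0,0,0,0,0],
  [0,0,0,0,0,0],
], grip=0.54)

```text
t: 22.0
tool_pos: [0.4992, 0.1126, 0.0149]
tool_rot: [0.304, 3.125, -0.004]
contact_force: [1.0, -0.2, 0.1]
opening: 0.0395
```

Emit:
apply_moves([
  [0,0,0,0,0,0],
  [0,0,0,0,0,0],
], grip=0.48)

```text
t: 22.2
tool_pos: [0.4988, 0.1125, 0.0144]
tool_rot: [0.304, 3.126, -0.005]
contact_force: [1.8, -0.8, -0.3]
opening: 0.0443
```

```bash
python3 - <<'E'
from h import *
st()
im=snap('scene','s19'); c=im['color'].astype(int); print((c[...,2]-c[...,0])[205:217,302:314])
a=cv2.resize(im['color'][180:230,275:335],(720,600),interpolation=cv2.INTER_CUBIC)
cv2.imwrite('pics/s19d.png',a[:600])
E
```

```text
t 22.2 pos [0.4988 0.1125 0.0144] ypsi 78.9 tilt [-0.0011 -0.0029] F [ 1.85 -0.83 -0.29] Tq [ 0.   -0.19 -0.02] open 0.0443 q6 -1.3
[[ 2  2  3  2  3  5  3  6  8  6  4  6]
 [ 1  2  1  6  5  5  3  4  5  4  4  5]
 [ 4  0  0  2  5  5  2  4  5  4  3  4]
 [ 1  1  1  5  3  4  3  3  4  4  7  4]
 [ 2  0  4  6  2  3  5  1  1  5  3  4]
 [ 1  4  3  5  6  3  2  3  2  3  2  4]
 [ 6  5  2  6  3  3  4  2  1  2  3  1]
 [ 6  3  6  3  5  2  3  4  5  3  1  5]
 [ 5  4  4  3  5  4  3  3  4  6  2  3]
 [ 4  3  2  0  3  4  2  1  1  2  1  0]
 [ 3  4  5  5  2  4  0  3  2  4 -3  1]
 [ 1  5  3  4  2  4  3  1  2  3  1  0]]
```

View pics/s19d.png

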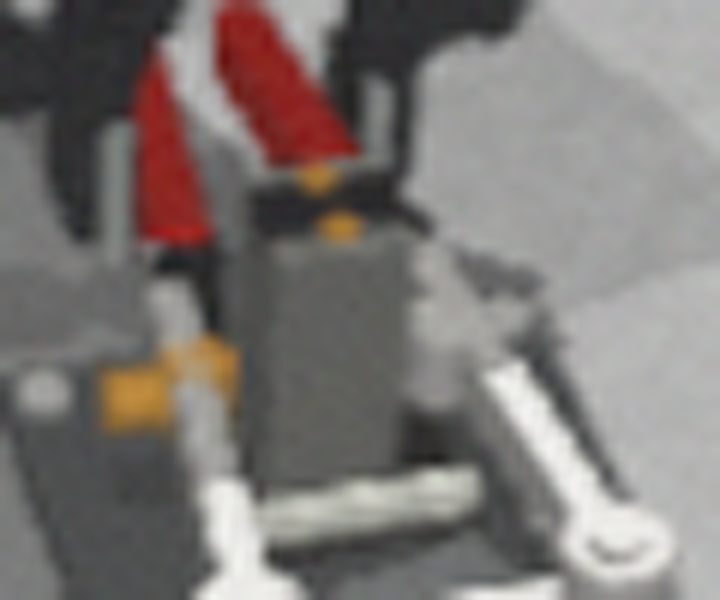

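The clip stayed in as the jaws backed off. Now I'll open the rest of the way and retreat.

Emit:
apply_moves([
  [0,0,0,0,0,0],
  [0,0,0,0,0,0],
  [0,0,0,0,0,0],
  [0,0,0,0,0,0],
], grip=0.3)

```text
t: 22.65
tool_pos: [0.4979, 0.1125, 0.0138]
tool_rot: [-0.304, -3.126, 0.005]
contact_force: [-1.2, -0.3, -3.6]
opening: 0.0599
```

Emit:
apply_moves([
  [0,0,0,0,0,0],
  [0,0,0,0,0,0],
  [0,0,0,0,0,0],
  [0,0,0,0,0,0],
], grip=0.15)

```text
t: 23.05
tool_pos: [0.4984, 0.1125, 0.0144]
tool_rot: [-0.304, -3.127, 0.005]
contact_force: [-0.4, -0.6, 0.4]
opening: 0.0728
```

Emit:
apply_moves([
  [0,0,0,0,0,0],
  [0,0,0,0,0,0],
  [0,0,0,0,0,0],
  [0,0,0,0,0,0],
], grip=0)

```text
t: 23.45
tool_pos: [0.4984, 0.1125, 0.0144]
tool_rot: [0.304, 3.127, -0.005]
contact_force: [0.3, 0.9, -0.5]
opening: 0.0856
```

```bash
python3 - <<'E'
from h import *
st()
im=snap('scene','s20')
a=cv2.resize(im['color'][150:240,240:340],(780,702),interpolation=cv2.INTER_CUBIC)
cv2.imwrite('pics/s20d.png',a[:600])
E
```

```text
t 23.45 pos [0.4984 0.1125 0.0144] ypsi 78.9 tilt [-0.0003 -0.003 ] F [ 0.28  0.89 -0.47] Tq [ 0.01  0.01 -0.04] open 0.0856 q6 -1.3
```

View pics/s20d.png

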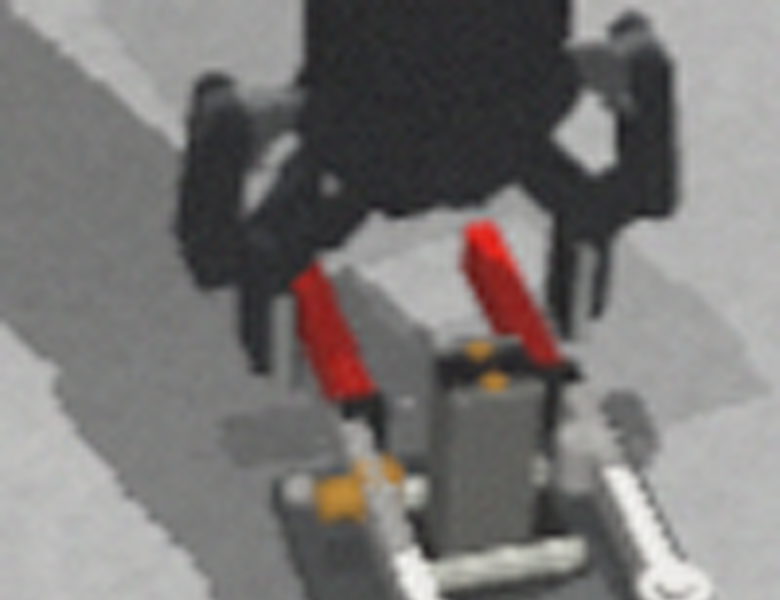

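Emit:
apply_moves([
  [0,0,-2,0,0,0],
  [0,0,-5,0,0,0],
  [0,0,-9,0,0,0],
  [0,0,-14,0,0,0],
  [0,0,-18,0,0,0],
  [0,5,-20,0,0,0],
  [0,10,-20,0,0,0],
  [0,15,-20,0,0,0],
  [0,20,-20,0,0,0],
  [0,25,-20,0,0,0],
  [0,30,-20,0,0,0],
  [0,30,-20,0,0,0],
  [0,30,-20,0,0,0],
])

```text
t: 24.8
tool_pos: [0.5558, 0.4086, 0.2124]
tool_rot: [-0.3, -3.126, 0.007]
contact_force: [-0.3, -0.7, -0.2]
opening: 0.0852
```

```bash
python3 - <<'E'
from h import *
st()
im=snap('scene','s21'); im2=snap('top','t21')
a=cv2.resize(im['color'][160:240,265:345],(400,400),interpolation=cv2.INTER_CUBIC);b=cv2.resize(im2['color'][180:270,220:310],(400,400),interpolation=cv2.INTER_CUBIC)
cv2.imwrite('pics/s21d.png',np.hstack([a,b]))
cv2.imwrite('pics/s21full.png',im['color'])
for f in('top0','t21'):
    T=load(f); c=T['color'].astype(int); m=((c[...,2]-c[...,1])>50).astype(np.uint8); m[:215]=0;m[275:]=0;m[:,:225]=0;m[:,280:]=0
    n,l,s,ce=cv2.connectedComponentsWithStats(m); print(f,[(s[i][4],ce[i].round(2)) for i in range(1,n) if s[i][4]>20])
E
```

```text
t 24.8 pos [0.5558 0.4086 0.2124] ypsi 79.02 tilt [ 0.0008 -0.0043] F [-0.31 -0.69 -0.21] Tq [ 0.03 -0.05 -0.01] open 0.0852 q6 -0.85
top0 [(np.int32(122), array([240.22, 245.05])), (np.int32(120), array([261.29, 249.99]))]
t21 [(np.int32(123), array([240.22, 245.14])), (np.int32(120), array([261.29, 249.99]))]
```

View pics/s21d.png

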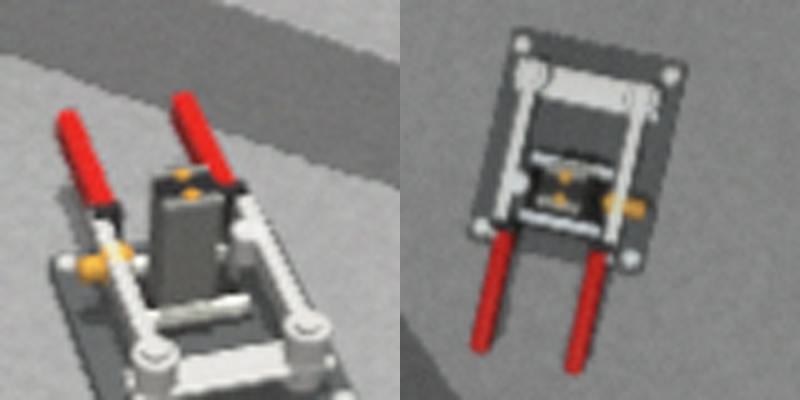

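View pics/s21full.png

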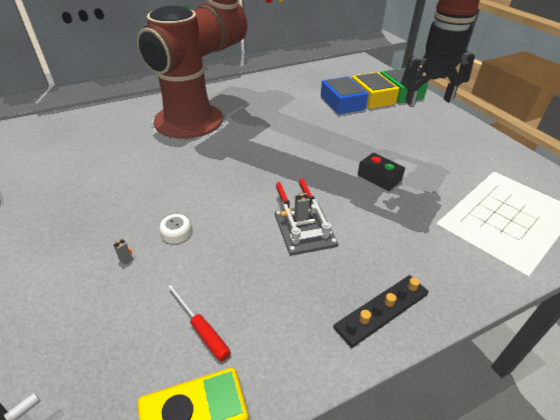

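The block stands in the nest (scene 302,205) and no orange shows proud. The grips are back at their starting pixels, top (240.2,245.1) and (261.3,250.0), and the bystanders haven't moved. I'm handing in.

```bash
python3 - <<'E'
from h import *
print(ctrl.finish_job())
E
```

```text
the job is handed in; nothing more can be done
None
```

The job is handed in at about 25 s. The larger grey block stands in the nest with its clip facing the left (steel) jaw, and the clip looks snapped home.

**What I did:** I gripped the block by its x faces and set it down between the ribs. It touched the nest floor at the predicted height, with about 5 N. I let go, then squeezed the red grips in small closure steps. I stopped when the clip gave, at about 35 mm over the grips' outsides, which is inside the expected 32 to 48 mm. Then I opened the fingers and lifted clear.

**Last checks:**
- **Clip:** Its orange shrank step by step in the pictures, then vanished, and it stayed gone after the jaws opened.
- **Handles:** Both red grips are back within 0.1 pixel of where they started, so they sprang fully open.
- **Block and bystanders:** The block is upright, and the other things on the bench appear unmoved by eye.

**What disagreed or is weaker evidence:**
- **Camera against arm:** The scene camera and the arm differed by 2 to 4 mm on the held block, so I aimed about 2 mm further towards the hinge pins than the camera measured. A light sideways force of 2.3 N at touchdown suggests it brushed a rib; I backed off 0.5 mm before letting go.
- **Squeeze force:** I could not measure it directly. The only force sign of the snap was the upward friction on the fingers, which dropped from about 5.5 to 3.7 N. That the housing was not crushed rests on stopping there, about 1.3 mm of grip travel after the last step where the clip still showed.

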